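Draw the leaf-dust filters and hang them on the keeper pegs

TASK

Shut the suction by turning the damper lever fully across its duct, then unlock every filter cartridge still in the dust collector (anticlockwise to its stop) and lift it out. Hang these and the cartridge standing on the bench on the drying rack by their eyes, one to a peg, each far enough in that the keeper flap has dropped shut behind it, and close both open sockets of the collector with the two blanking caps, seated flat. The cartridges are full of gold dust, so keep them upright, and leave the jar, its lid and the tile where they are.

Things in the scene. Friction and masses are not known exactly. Their poses are not given: they have to be found in the camera images.
- eye_a (a point): eye centre of a filter cartridge locked in the collector; may be absent. 118 mm tall, 0.2-0.45 kg: white canister (60 mm dia, 64 tall), flange (84 mm dia, 6 thick), upright steel handle plate 92 mm wide (x), 9 thick (y), 48 tall. Eye: hole in the plate 26 mm wide, 30 tall (21 at its sides: roof slopes up to the middle), 9 mm of metal over it. Point: 94 mm above foot, 24 above the flange, 24 below the top. z up. Same after a half turn
- eye_b (a point): eye centre of a like cartridge in the other socket; may be absent (one of eye_a, eye_b is always there, in either socket). All cartridges: the plate's solid shoulders, 13 to 46 mm to either side of the eye centre along x, are good to grip, turn, lift and carry by, and leave the eye free
- eye_c (a point): eye centre of a third cartridge just like eye_a's, already drawn: it stands loose and upright on the bench, this point 94 mm above the bench; same axes and sizes
- socket1 (a point): centre of a bayonet socket in the top plate, 92 mm above the bench, of the dust collector: a fixed grey box 130 x 240 mm, two sockets 120 mm apart along its length. x: straight across the box, away from the robot; y: along it, to the duct; z up. Locked, a cartridge's flange rests on the plate and two lugs below hold it; its handle plate stands 50 to 60 degrees clockwise (from above) of the x axis
- socket2 (a point): the other socket, next to the duct. To release a cartridge turn it anticlockwise (from above) until its handle plate lies along the socket's x axis: it is free within about 8 degrees of that, and a firm stop comes 3 degrees beyond. Then it lifts straight up; its canister is 64 mm deep in the box
- peg1 (a point): point on the axis of a level peg (9 mm rod) of the fixed drying rack, 190 mm above the bench. The peg's free tip is 48 mm away along -x, the face of the beam that carries it 45 mm away along +x; y level across the peg, z up. Three pegs, 104 mm apart in y. The beam's top is 235 mm above the bench
- peg2 (a point): the same point on the middle peg. On every peg a 6 mm wire runs parallel to it 38 mm above its axis; from the wire's end, 50 mm out along -x, hangs the keeper flap. An eye slid on along +x passes under the wire
- peg3 (a point): the same point on the third peg; sizes and axes as for peg1
- keeper1 (a joint): swing of the flap of peg1, rad. 0: hangs plumb before the peg's tip, lower edge 6 mm above the peg's axis (steel, 20 mm wide, 31 long, 30 g). It cannot swing outwards. Pushed inwards by the plate over an eye it swings up (to 1.45 at most, its edge up to 31 mm inwards) and falls back to 0 by its own weight once the plate is past
- keeper2 (a joint): swing of the flap of peg2; as keeper1
- keeper3 (a joint): swing of the flap of peg3; as keeper1
- damper (a joint): angle of the damper lever over the outlet duct, rad: 0 along the duct = suction open; turns anticlockwise (from above) to a stop at 1.57, square across the duct and pointing to the robot's side = shut. It stays where it is left; 2 to 3 N at the grip turns it
- damper_pivot (a point): pivot (vertical axis) of the damper lever, at the lever's mid-height, 98 mm above the bench
- damper_grip (a point): grip point on the damper lever, 66 mm from its pivot, at mid-height: level bar 10 mm thick, 16 mm wide at this black end sleeve (30 mm long, centred here), 25 mm of free air below it; y along the lever away from the pivot, z up
- cap1 (a point): centre, half-way up, of a loose blanking cap (grey plastic, 54 mm tall, 0.1 kg): spigot 56 mm dia, 12 tall; disc 80 mm dia, 8 thick; on it an upright handle 44 mm long (x), 12 thick (y), 34 tall. Starts on the bench on its spigot, this point 27 mm above the bench. Fits either socket: spigot in the 64 mm bore, disc flat on the collector's top, this point then 15 mm above the socket point
- cap2 (a point): centre of the other blanking cap, exactly like cap1
- jar: white plastic jar with cap standing on the bench, 90 mm diameter, 85 mm tall, origin under its centre; not part of the job
- jar_lid: loose white lid, 94 mm diameter, 18 mm thick, origin under its centre; not part of the job
- tile1: gilded white tile lying on the bench, 70 x 40 x 9 mm, origin under its centre; not part of the job

How it is judged:
By the outcome, as a careful person would: the job done as asked, in the order asked, and still so for the second after the job is handed in, with the robot touching nothing.
Of filter_a, filter_b only 1 to 2 are there at a start; the rules pass over those that are not, and their reading is None.
At some moment in a run one of blank1, blank2 may be knocked a few centimetres aside while the robot is not near it.
It also fails if it takes over 210 s, if anything falls off the work surface, if the arm or the gripper's body presses on something with over 40 N, if the wrist force passes 120 N, or if a joint passes its speed limit or range.

ROBOT

A 6-joint arm with a two-finger parallel gripper is mounted at the origin on the work surface. World frame = base frame: x ahead of the robot, y to its left, z up, the work surface at z = 0. Lengths are in mm, angles in rad, forces in N, time in s.
With the tool pointing down it reaches from about 350 to 875 mm from the base axis. Payload 4.2 kg.
Tool frame: the origin (TCP) lies at the very end of the fingers, on their centre line; the grasp point (between the pads) lies 19 mm behind it; z points along the fingers, y is the line along which they close (so a half turn about z gives the same grasp; the last joint's range is limited). The gripper opens to 85 mm and grips with 20 to 120 N. Pads are 22 mm wide; open, the fingers measure 114 mm over their backs; the gripper's body (76 mm by 85 mm) begins 54 mm behind the grasp point. The pads swing forward as they close: fully open they stand 13 mm farther back than shut.
Start: joints at [-0.919, 0.385, 0.008, 0, -1.194, -0.259], TCP at [239.249, -577.373, 231.312] pointing down, gripper open.
Joint ranges: [-3.14, 3.14], [-1.21, 2.06], [-1.07, 1.41], [-3.16, 2.05], [-2.99, -0.16], [-3.1, 3.1]. Speed limits (rad/s): [2.79, 2.79, 3.14, 3.14, 3.14, 3.14].

INTERFACE

Orientations are given as a unit quaternion [x, y, z, w].
In Python, from bench import arm gives the robot as it stands. The module is installed in compiled form; this text tells all that it offers.
- The arm moves only by the tool drive_tool, never from a script. Its argument "targets" is a list of rows, each a list of 5 numbers: the closure, from -1 (fully open) to 1 (shut), then the shift along the tool's x, y, z in mm, then the turn about the tool's z in degrees. In form: [[grip, tx, ty, tz, roll], ...]. A call has 1 to 12 rows; each row is the pose to reach, as a shift and turn from the pose commanded when the call began, along the tool's axes at that moment; what a row does not reach only later rows make up. A row lasts 1/10 s, in which the tool goes at most 50 mm and 8.59 degrees, less where a joint would pass 70% of its speed; a pose out of reach is approached as far as the arm can. A call with a gripper value outside its range is refused whole. The fingers move at their own pace and stop on an object; the grip force is fixed at half the most. Time passes only in rows, so rows that repeat a pose let the fingers close. It gives the time, the measured TCP pose, the force, the opening and the grip force at its end, in the units of the state.
- arm.read_state(): the state, without advancing time (a new reading comes with each control period).
- arm.get_image(name): name is "scene" or "top" or "wrist"; returns the picture (384x512x3 uint8, blue, green, red); there is no depth.
- arm.camera_params(name): a dict with "fov_y" (degrees; the focal length in pixels is half the picture's height over the tangent of half this angle, whatever the lens; pixels are square), "cx", "cy" (the principal point, pixels), "rvec" (rotation vector, rad) and "tvec" (3), from world to camera coordinates, as OpenCV has them; the wrist camera has in their place "tool_from_camera" (4x4, takes a point from camera to tool coordinates, whose origin is the TCP and whose axes are the flange's). Camera axes: x right, y down, z forward; pixel columns grow to the right and rows downward; lengths in mm; the calibration is good to about 2 mm. A picture is of the moment at which its call begins: read the wrist's pose just before it. camera_params takes no time and is no camera call.
- arm.job_done(): hands the job in; it is judged then, once.
The state is a dict: "clock": time; "joints": joint angles; "joint_vel": joint speeds; "joint_efforts": joint torques, N m; "position": TCP position; "ee_rot": TCP orientation; "contact_force": force on the tool from outside, world axes, zero at the start; "wrist_torque": the same for the moment, N m; "gripper_width": finger opening in mm; "grasp_force": force on a finger pad.
Only numpy, scipy, OpenCV 4.12 (cv2) and the standard library are available. Lean on these libraries where they do the work, as an engineer would, in place of code of your own. Each camera call takes 0.05 s, during which the arm holds its last target. There are 200 camera calls.

## Working session

There is one attempt and no reset: what is moved stays moved. The work goes in short steps, Python scripts to look and compute and a tool call to move; the robot and the scene stay as the last step left them, time stands still between calls to the robot, and variables do not carry over. Pictures are saved under pics/ and viewed, at most 14 in all, crops included, and the job is handed in when it is done.

Besides the shell and the picture viewer there is one more tool, called as name([rows], argument=value, ...), one row to a line, values as JSON. drive_tool: Moves the arm, as the interface text tells. Its arguments: {"type":"object","properties":{"targets":{"type":"array","items":{"type":"array","items":{"type":"number"}}}},"required":["targets"]}

```bash
mkdir -p pics; ls; cat > h.py <<'E'
import numpy as np, cv2
from scipy.spatial.transform import Rotation as R
from bench import arm
def cam(name):
    s=arm.read_state(); p=arm.camera_params(name); img=arm.get_image(name)
    f=img.shape[0]/2/np.tan(np.radians(p['fov_y'])/2)
    if name=='wrist':
        T=np.eye(4); T[:3,:3]=R.from_quat(s['ee_rot']).as_matrix(); T[:3,3]=s['position']
        C=T@np.array(p['tool_from_camera']); Rc=C[:3,:3]; o=C[:3,3]
    else:
        Rw=R.from_rotvec(np.ravel(p['rvec'])).as_matrix(); Rc=Rw.T; o=-Rc@np.ravel(p['tvec'])
    return img,dict(f=f,cx=p['cx'],cy=p['cy'],R=Rc,o=o)
def onplane(c,uv,z):
    d=c['R']@np.array([(uv[0]-c['cx'])/c['f'],(uv[1]-c['cy'])/c['f'],1.])
    return c['o']+d*(z-c['o'][2])/d[2]
def proj(c,P):
    q=c['R'].T@(np.asarray(P,float)-c['o']); return np.array([c['cx']+c['f']*q[0]/q[2],c['cy']+c['f']*q[1]/q[2]])
E
python3 - <<'E'
from h import *
import pickle
out={}
for n in ['scene','top','wrist']:
    img,c=cam(n); cv2.imwrite(f'pics/{n}0.png',img); out[n]=c
    print(n,arm.camera_params(n),c['o'].round())
pickle.dump(out,open('cams.pkl','wb'))
s=arm.read_state()
for k in ['clock','position','ee_rot','gripper_width']: print(k,s[k])
a=cv2.imread('pics/top0.png');print(a.shape)
cv2.imwrite('pics/top0b.png',cv2.resize(a,(800,600),interpolation=cv2.INTER_CUBIC))
a=cv2.imread('pics/scene0.png');cv2.imwrite('pics/scene0b.png',cv2.resize(a,(800,600),interpolation=cv2.INTER_CUBIC))
E
```

```text
pics
scene {'fov_y': 47.219194914901635, 'cx': 255.46857162035397, 'cy': 191.00103997152576, 'rvec': array([ 2.02651042,  1.73227199, -0.49009444]), 'tvec': array([ -97.99138268, -398.43836247, 1580.01897312])} [1178. -100. 1126.]
top {'fov_y': 43.416250256490656, 'cx': 247.1258625975767, 'cy': 192.5460203345333, 'rvec': array([ 2.10842589, -2.13682102,  0.19538654]), 'tvec': array([  18.78369598,  577.95260062, 1249.73541596])} [ 337.    9. 1335.]
wrist {'fov_y': 62.70640727556785, 'cx': 259.83088760932645, 'cy': 190.6614248020126, 'tool_from_camera': array([[ 1.10790926e-03, -9.64536919e-01, -2.63945646e-01,
         6.71118914e+01],
       [ 9.99999386e-01,  1.05827639e-03,  3.30226817e-04,
         3.52693282e-01],
       [-3.91885098e-05, -2.63945850e-01,  9.64537499e-01,
        -1.41105081e+02],
       [ 0.00000000e+00,  0.00000000e+00,  0.00000000e+00,
         1.00000000e+00]])} [ 177. -603.  371.]
clock 0.15
position [ 239.06689961 -577.00211202  230.48233487]
ee_rot [-1.95048241e-01  9.80793298e-01  8.03183622e-04 -2.13807967e-04]
gripper_width 85.53184011783306
(384, 512, 3)
```

View pics/top0b.png

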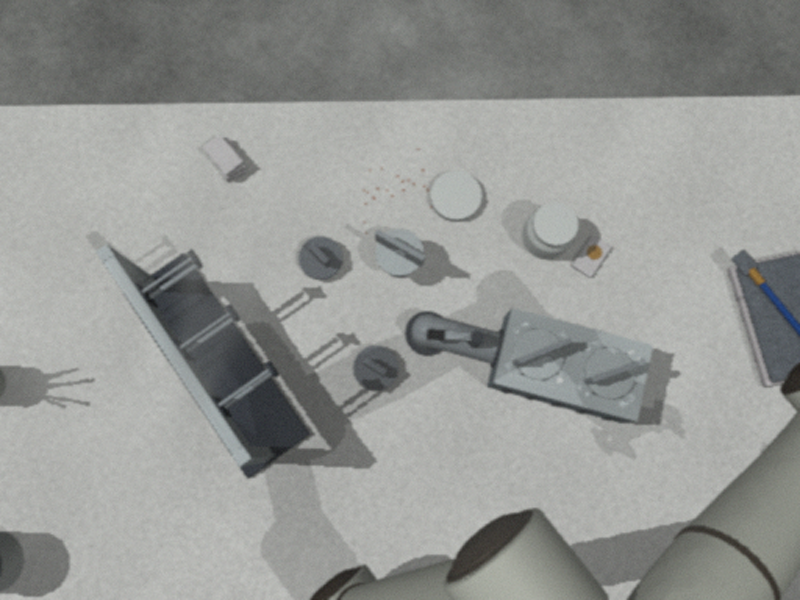

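View pics/scene0b.png

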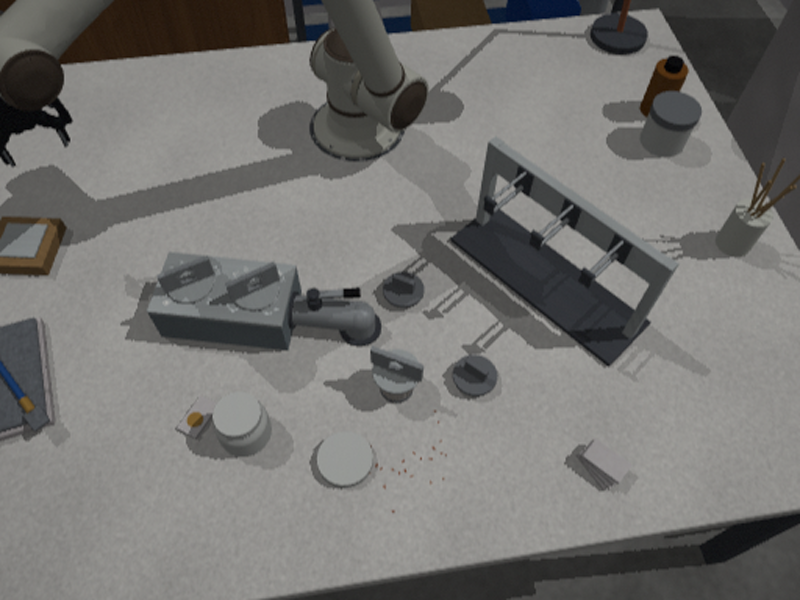

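The top view (800x600) shows both sockets filled, with plates at about (550,352) and (617,373). The damper sleeve is at (436,335) and its pivot at (478,338). The loose cartridge is at (400,245), the caps at (322,258) and (378,367), and the rack beam runs from (97,240) to (250,470). In the scene view the sleeve is at (352,293), the caps at (403,288) and (473,373), and the loose cartridge at (397,365).

```bash
python3 - <<'E'
from h import *
import pickle
C=pickle.load(open('cams.pkl','rb')); k=1/1.5625
t=lambda u,v,z:onplane(C['top'],(u*k,v*k),z)[:2].round()
s=lambda u,v,z:onplane(C['scene'],(u*k,v*k),z)[:2].round()
print('sleeve',t(436,335,103),s(352,292,103)); print('pivot',t(478,338,103),s(315,293,108))
print('plateA',t(585,383,146),t(648,364,146),s(160,282,146),s(213,258,146))
print('plateB',t(515,362,146),t(586,343,146),s(225,294,146),s(280,264,146))
print('box top corners',[t(*p,92) for p in [(511,310),(653,348),(638,421),(491,385)]],[s(*p,92) for p in [(168,253),(299,265),(290,347),(150,330)]])
print('c',t(377,232,118),t(424,260,118),s(372,347,118),s(423,372,118))
print('capnear',t(378,364,54),s(404,275,54),'capfar',t(322,256,54),s(474,362,54))
print('beam',t(97,240,235),t(250,470,235),s(492,140,235),s(675,265,235))
print('jar',t(556,222,85),s(238,410,85),'lid',t(457,194,18),'tile',t(222,157,9))
st=arm.read_state(); M=R.from_quat(st['ee_rot']).as_matrix(); print(M.round(3))
# crops for viewing
a=cv2.imread('pics/top0.png'); b=cv2.imread('pics/scene0.png')
c1=cv2.resize(a[140:310,50:200],None,fx=3.4,fy=3.4,interpolation=cv2.INTER_CUBIC)
cv2.imwrite('pics/crop1.png',c1); print(c1.shape)
E
```

```text
sleeve [510. -71.] [518. -69.]
pivot [ 505. -140.] [ 513. -134.]
plateA [ 425. -300.] [ 454. -401.] [ 475. -391.] [ 438. -302.]
plateB [ 460. -191.] [ 488. -305.] [ 517. -283.] [ 469. -187.]
box top corners [array([ 553., -198.]), array([ 485., -430.]), array([ 366., -396.]), array([ 428., -159.])] [array([ 374., -395.]), array([ 437., -158.]), array([ 605., -187.]), array([ 535., -422.])]
c [683.  25.] [634. -53.] [640. -50.] [699.  26.]
capnear [469.  26.] [463.  34.] capfar [660. 122.] [663. 125.]
beam [644. 446.] [301. 208.] [319. 215.] [631. 440.]
jar [ 706. -283.] [ 704. -279.] lid [ 782. -121.] tile [863. 313.]
[[-0.924 -0.383 -0.001]
 [-0.383  0.924  0.001]
 [ 0.     0.002 -1.   ]]
(578, 510, 3)
```

View pics/crop1.png

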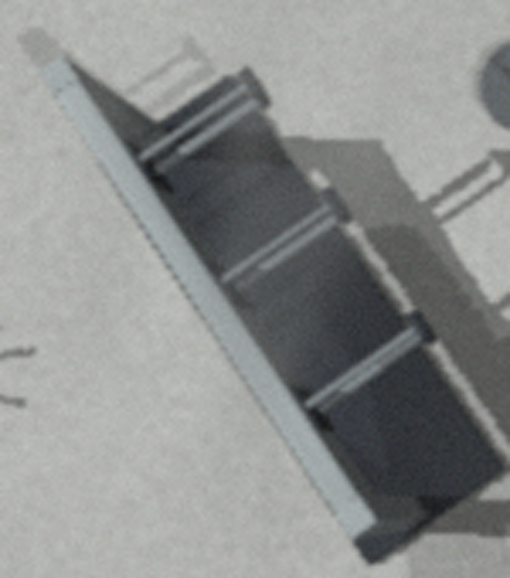

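The crop shows the wire ends and flaps at (247,80), (330,208) and (415,330), and the wire roots at (143,160), (222,282) and (310,405). The box measures 242 x 131 mm from its corners, which agrees with the given size. Next I move over the collector and damper for a closer look.

drive_tool([
  [-1, -337, 236, -99, -51.5],
  [-1, -337, 236, -99, -51.5],
  [-1, -337, 236, -99, -51.5],
  [-1, -337, 236, -99, -51.5],
  [-1, -337, 236, -99, -51.5],
  [-1, -337, 236, -99, -51.5],
  [-1, -337, 236, -99, -51.5],
  [-1, -337, 236, -99, -51.5],
  [-1, -337, 236, -99, -51.5],
  [-1, -337, 236, -99, -51.5],
  [-1, -337, 236, -99, -51.5],
  [-1, -337, 236, -99, -51.5],
])

```text
clock: 1.35
position: [459.5, -230.9, 329.7]
ee_rot: [-0.601, 0.799, 0.0, -0.0]
contact_force: [0.5, 0.5, 0.3]
gripper_width: 85.1
grasp_force: 0.0
```

```bash
cat >> h.py <<'E'
def row(x,y,z,az):
    "tool shift/roll from the present pose to world TCP x,y,z with tool-x azimuth az (deg)"
    s=arm.read_state(); M=R.from_quat(s['ee_rot']).as_matrix(); d=M.T@(np.array([x,y,z])-s['position'])
    a=np.degrees(np.arctan2(M[1,0],M[0,0])); r=-((az-a+180)%360-180)
    return np.append(d,r).round(1)
def st():
    s=arm.read_state(); M=R.from_quat(s['ee_rot']).as_matrix()
    print('t',round(s['clock'],2),'p',s['position'].round(1) if hasattr(s['position'],'round') else s['position'],'az',round(np.degrees(np.arctan2(M[1,0],M[0,0])),1),'tilt',round(np.degrees(np.arccos(-M[2,2])),2),'w',round(s['gripper_width'],1),'F',np.round(s['contact_force'],1),'g',np.round(s['grasp_force'],1),'j6',np.degrees(s['joints'][5]).round(),'j1',np.degrees(s['joints'][0]).round())
def snap(name,fn,scale=800/512):
    import pickle
    img,c=cam(name); cv2.imwrite(f'pics/{fn}_raw.png',img); pickle.dump(c,open(f'pics/{fn}.pkl','wb'))
    cv2.imwrite(f'pics/{fn}.png',cv2.resize(img,None,fx=scale,fy=scale,interpolation=cv2.INTER_CUBIC)); return img,c
E
python3 - <<'E'
from h import *
snap('wrist','w1'); st()
import pickle
c=pickle.load(open('cams.pkl','rb'))['top']
q=lambda u,v,z:onplane(c,(u/3.4+50,v/3.4+140),z)[:2]
tips=[q(*p,228) for p in [(247,80),(330,208),(415,330)]]; roots=[q(*p,228) for p in [(143,160),(222,282),(310,405)]]
for a,b in zip(tips,roots): print(a.round(),b.round(),np.linalg.norm(a-b).round(1),np.degrees(np.arctan2(*(b-a)[::-1])).round(1),'peg pt',(a+(b-a)*50/95).round(1))
print([np.linalg.norm(tips[i]-tips[i+1]).round(1) for i in (0,1)],np.degrees(np.arctan2(*(tips[2]-tips[0])[::-1])))
E
```

```text
t 1.4 p [ 459.5 -231.1  329.8] az -106.1 tilt 0.07 w 85.0 F [-0.1 -0.9 -0.5] g 0.0 j6 -7.0 j1 -9.0
[619. 304.] [563. 374.] 89.4 128.6 peg pt [589.9 341. ]
[528. 244.] [478. 316.] 87.8 124.7 peg pt [501.8 282.2]
[444. 185.] [394. 254.] 85.3 125.3 peg pt [417.7 221.3]
[np.float64(109.2), np.float64(103.3)] -145.7189734090621
```

View pics/w1.png

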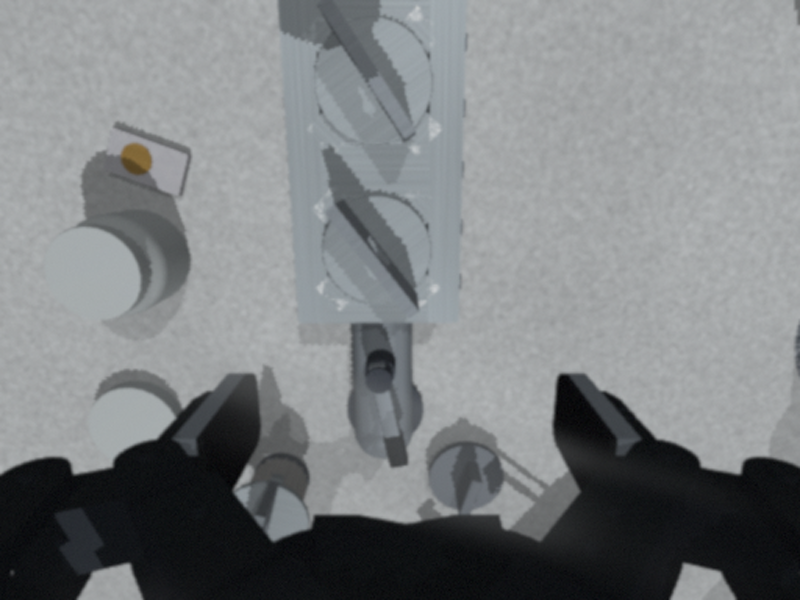

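The wrist view shows flange circles centred at (374,78) and (376,248), plate tops (325,5)-(410,137) and (340,203)-(417,306), the damper pivot knob at (379,372), and the black sleeve at about (397,450).

```bash
python3 - <<'E'
from h import *
import pickle
c=pickle.load(open('pics/w1.pkl','rb')); k=1/1.5625
q=lambda u,v,z:onplane(c,(u*k,v*k),z)[:2].round(1)
az=lambda a,b:np.degrees(np.arctan2(*(np.array(b)-a)[::-1])).round(1)
A=q(374,78,98);B=q(376,248,98);print('flA',A,'flB',B,np.linalg.norm(A-B),'y_s az',az(A,B))
print('flange dia',np.linalg.norm(q(314,78,98)-q(433,78,98)),np.linalg.norm(q(321,248,98)-q(431,248,98)))
a,b=q(325,5,146),q(410,135,146);print('plA',a,b,az(a,b),(a+b)/2,np.linalg.norm(a-b))
a,b=q(340,203,146),q(417,305,146);print('plB',a,b,az(a,b),(a+b)/2,np.linalg.norm(a-b))
print('box edge az',az(q(458,10,92),q(460,318,92)),az(q(280,20,92),q(298,322,92)),q(298,322,92),q(460,320,92))
P=q(379,384,103);S=q(397,452,103);print('pivot',P,q(379,370,118),'sleeve',S,az(P,S),np.linalg.norm(S-P),'lever edges',q(388,466,103),q(407,464,103))
E
```

```text
flA [ 446.  -356.2] flB [ 479.6 -241. ] 119.99999999999999 y_s az 73.7
flange dia 83.3091831672835 83.96862509294765
plA [ 461.5 -394.2] [ 433.3 -310.5] 108.6 [ 447.4  -352.35] 88.32287359455644
plB [ 488.5 -282.6] [ 459.  -202.4] 110.2 [ 473.75 -242.5 ] 85.45343761370869
box edge az 76.0 74.0 [ 558.3 -199.8] [ 432.  -165.3]
pivot [ 509.2 -134.3] [ 502.9 -152.1] sleeve [512.6 -70. ] 87.0 64.38982838927281 lever edges [523.8 -59.1] [507.7 -56.5]
```

```bash
python3 - <<'E'
from h import *
print(row(513,-70,150,-93)); print(row(513,-70,82,-93))
# arc rows relative to pose at arc start (TCP 513,-70, az -93)
P=np.array([509,-135.]); S=np.array([513,-70.]); a0=np.radians(-93); X=np.array([np.cos(a0),np.sin(a0)]); Y=np.array([np.sin(a0),-np.cos(a0)])
for t in np.arange(8,81,8):
    d=P+R.from_euler('z',t,degrees=True).as_matrix()[:2,:2]@(S-P)-S; print(t,(d@X).round(1),(d@Y).round(1),-t)
E
```

```text
[-169.6   -7.   179.8  -13.1]
[-169.7   -7.1  247.8  -13.1]
8 0.6 9.1 -8
16 2.4 18.0 -16
24 5.4 26.5 -24
32 9.6 34.6 -32
40 14.9 42.0 -40
48 21.1 48.6 -48
56 28.2 54.2 -56
64 36.0 58.9 -64
72 44.4 62.3 -72
80 53.2 64.6 -80
```

drive_tool([
  [0.3, -57, -2, 60, -8],
  [0.3, -113, -5, 120, -13],
  [0.3, -169.6, -7, 179.8, -13],
  [0.3, -169.6, -7, 179.8, -13],
  [0.3, -169.6, -7, 179.8, -13],
  [0.3, -169.6, -7, 179.8, -13],
  [0.3, -169.6, -7, 179.8, -13],
  [0.3, -169.6, -7, 205, -13],
  [0.3, -169.6, -7, 230, -13],
  [0.3, -169.6, -7, 248, -13],
  [0.3, -169.6, -7, 248, -13],
  [0.3, -169.6, -7, 248, -13],
])

```text
clock: 2.6
position: [514.6, -70.3, 83.7]
ee_rot: [-0.688, 0.726, -0.001, 0.001]
contact_force: [0.0, 0.2, 0.2]
gripper_width: 29.9
grasp_force: 0.0
```

```bash
python3 - <<'E'
from h import *
st(); snap('wrist','w2')
E
```

```text
t 2.6 p [514.6 -70.3  83.7] az -93.1 tilt 0.13 w 29.9 F [0.  0.2 0.2] g 0.0 j6 -13.0 j1 10.0
```

View pics/w2.png

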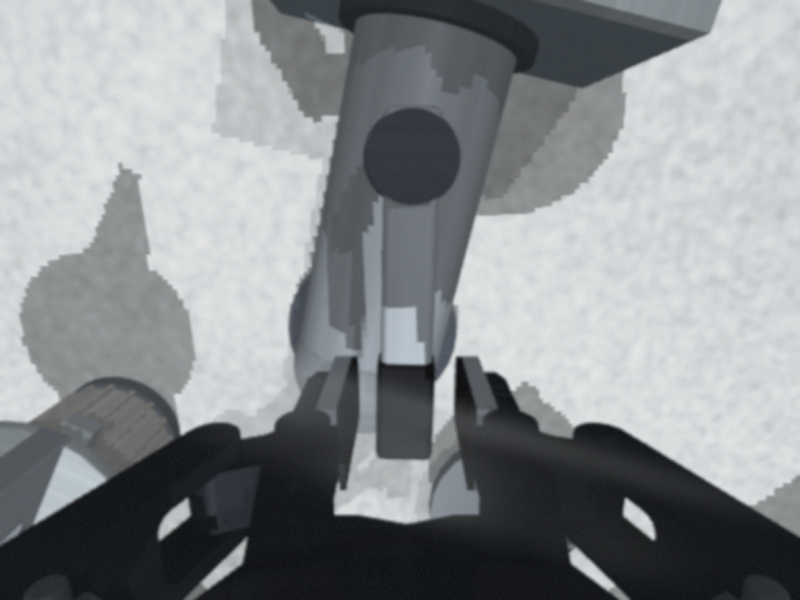

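The sleeve sits between the fingers at (405,410). Now I turn it in an arc about the pivot.

drive_tool([
  [0.5, 0.6, 9.1, 0, -8],
  [0.5, 2.4, 18, 0, -16],
  [0.5, 5.4, 26.5, 0, -24],
  [0.5, 9.6, 34.6, 0, -32],
  [0.5, 14.9, 42, 0, -40],
  [0.5, 21.1, 48.6, 0, -48],
  [0.5, 28.2, 54.2, 0, -56],
  [0.5, 36, 58.9, 0, -64],
  [0.5, 44.4, 62.3, 0, -72],
  [0.5, 50, 64.2, 0, -77],
  [0.5, 53.2, 64.6, 0, -77],
  [0.5, 53.2, 64.6, 0, -77],
])

```text
clock: 3.85
position: [447.3, -119.4, 83.5]
ee_rot: [0.99, -0.14, 0.001, -0.0]
contact_force: [0.0, 0.1, -0.5]
gripper_width: 21.4
grasp_force: 0.0
```

drive_tool([
  [0.5, 0, 1.5, 0, 0],
  [0.5, 0, 3, 0, 0],
  [0.5, 0, 4, 0, 0],
  [0.5, 0, 4, 0, 0],
])

```text
clock: 4.25
position: [445.8, -122.9, 82.5]
ee_rot: [0.99, -0.139, 0.0, -0.0]
contact_force: [0.7, 1.0, 1.5]
gripper_width: 21.3
grasp_force: 0.6
```

```bash
python3 - <<'E'
from h import *
st(); snap('wrist','w3')
E
```

```text
t 4.25 p [ 445.8 -122.9   82.5] az -16.0 tilt 0.06 w 21.3 F [0.7 1.  1.5] g 0.6 j6 69.0 j1 5.0
```

View pics/w3.png

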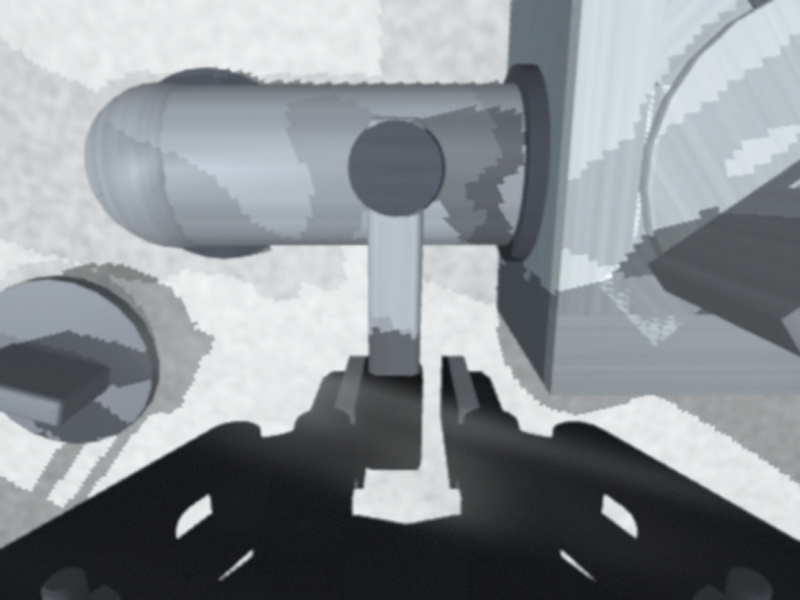

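The lever is now nearly square to the duct (pivot (397,168), sleeve (392,420)). I push on until it meets the stop.

drive_tool([
  [0.5, 0, 1, 0, 0],
  [0.5, 0, 2, 0, 0],
  [0.5, 0, 3, 0, 0],
  [0.5, 0, 3, 0, 0],
])

```text
clock: 4.7
position: [445.2, -124.3, 82.3]
ee_rot: [0.99, -0.139, 0.001, -0.001]
contact_force: [1.4, 9.6, 1.6]
gripper_width: 21.6
grasp_force: 4.9
```

The lever is on its stop: 9.6 N with no further travel. Next I lift clear and go over the near cartridge, in socket2.

```bash
python3 - <<'E'
from h import *
print(row(446,-121,82,-16),row(446,-121,200,-16),row(467.5,-211,200,-71))
E
```

```text
[-0.2 -3.4  0.4 -0. ] [  -0.    -3.7 -117.6   -0. ] [  45.5   76.9 -117.8   55. ]
```

drive_tool([
  [0.3, 0, -5, 0, 0],
  [0.3, 0, -5, -40, 0],
  [0.3, 0, -5, -85, 0],
  [0.3, 5, 10, -117.6, 8],
  [0.3, 25, 40, -117.6, 16],
  [0.3, 45.5, 75.4, -117.6, 25],
  [0.3, 45.5, 75.4, -117.6, 33],
  [0.3, 45.5, 75.4, -117.6, 41],
  [0.3, 45.5, 75.4, -117.6, 49],
  [0.3, 45.5, 75.4, -117.6, 55],
  [0.3, 45.5, 75.4, -117.6, 55],
  [0.3, 45.5, 75.4, -117.6, 55],
])

```text
clock: 5.9
position: [466.9, -210.8, 199.5]
ee_rot: [0.815, -0.58, -0.001, 0.0]
contact_force: [-0.1, -0.3, -0.0]
gripper_width: 29.8
grasp_force: 0.0
```

```bash
python3 - <<'E'
from h import *
st(); snap('wrist','w4')
E
```

```text
t 5.9 p [ 466.9 -210.8  199.5] az -70.9 tilt 0.09 w 29.8 F [-0.1 -0.3 -0. ] g 0.0 j6 25.0 j1 -6.0
```

View pics/w4.png

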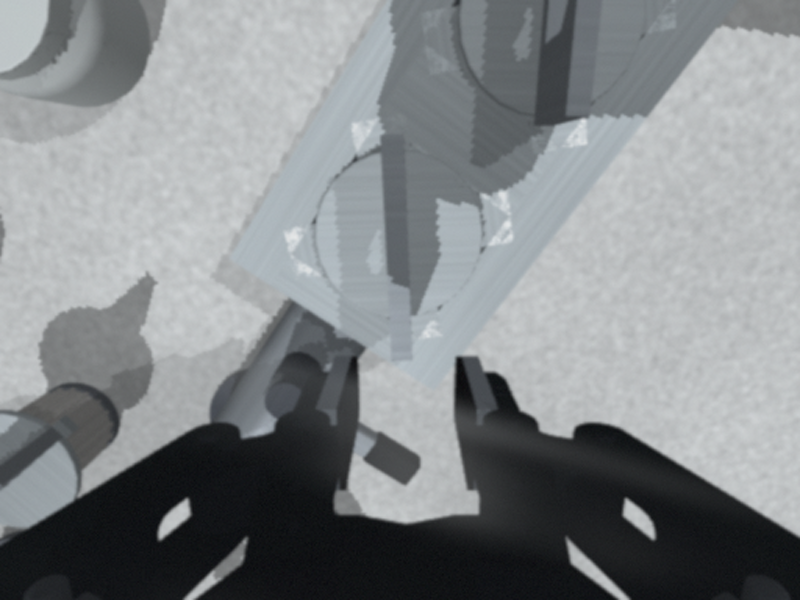

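The plate of the socket2 cartridge runs from (393,137) to (400,358), and its flange circle is centred near (399,233).

```bash
cat >> h.py <<'E'
def load(fn,k=1/1.5625):
    import pickle
    c=pickle.load(open(f'pics/{fn}.pkl','rb')); return lambda u,v,z:onplane(c,(u*k,v*k),z)[:2]
az=lambda a,b:np.degrees(np.arctan2(*(np.array(b)-a)[::-1])).round(1)
E
python3 - <<'E'
from h import *
q=load('w4'); a,b=q(393,135,146),q(400,360,146); print(a,b,(a+b)/2,np.linalg.norm(a-b),az(b,a))
print('flange',q(399.5,233,98),np.linalg.norm(q(315,233,98)-q(484,233,98)))
print('A plate end',q(557,122,146),'A flange right/left',q(460,20,98),q(643,30,98))
E
```

```text
[ 496.13432015 -281.68899985] [ 464.09552691 -196.72127761] [ 480.11492353 -239.20513873] 90.80747819315475 -69.3
flange [ 480.2295919  -241.24609114] 83.31650210008459
A plate end [ 439.79656043 -306.17956651] A flange right/left [ 485.62771441 -339.22040705] [ 407.33284287 -362.25569536]
```

```bash
python3 - <<'E'
from h import *
print(row(468.8,-210.5,117,-69.5))
# arc about cartridge axis: TCP at -32 along tool x; ccw t
for t in (6,12,18,24,30,36,42,48,54,57):
    r=np.radians(t); print(t,round(-32*np.cos(r)+32,1),round(32*np.sin(r),1),-t)   # tool y = x rotated clockwise
E
```

```text
[ 0.3 -1.8 82.6 -1.4]
6 0.2 3.3 -6
12 0.7 6.7 -12
18 1.6 9.9 -18
24 2.8 13.0 -24
30 4.3 16.0 -30
36 6.1 18.8 -36
42 8.2 21.4 -42
48 10.6 23.8 -48
54 13.2 25.9 -54
57 14.6 26.8 -57
```

drive_tool([
  [0.3, 0.3, -1.8, 35, -1.4],
  [0.3, 0.3, -1.8, 70, -1.4],
  [0.3, 0.3, -1.8, 82.6, -1.4],
  [0.3, 0.3, -1.8, 82.6, -1.4],
  [1, 0.3, -1.8, 82.6, -1.4],
  [1, 0.3, -1.8, 82.6, -1.4],
  [1, 0.3, -1.8, 82.6, -1.4],
  [1, 0.3, -1.8, 82.6, -1.4],
  [1, 0.3, -1.8, 82.6, -1.4],
])

```text
clock: 6.85
position: [470.1, -210.6, 118.4]
ee_rot: [0.821, -0.57, 0.001, -0.0]
contact_force: [0.1, 0.5, 2.9]
gripper_width: 8.0
grasp_force: 62.0
```

drive_tool([
  [1, 0.2, 3.3, 0, -6],
  [1, 0.7, 6.7, 0, -12],
  [1, 1.6, 9.9, 0, -18],
  [1, 2.8, 13, 0, -24],
  [1, 4.3, 16, 0, -30],
  [1, 6.1, 18.8, 0, -36],
  [1, 8.2, 21.4, 0, -42],
  [1, 10.6, 23.8, 0, -48],
  [1, 12, 24.9, 0, -51],
  [1, 12, 24.9, 0, -51],
])

```text
clock: 7.85
position: [450.7, -230.7, 118.4]
ee_rot: [0.987, -0.161, 0.001, 0.0]
contact_force: [-0.3, 1.1, 6.2]
gripper_width: 7.9
grasp_force: 62.4
```

```bash
python3 - <<'E'
from h import *
st(); print(arm.read_state()['wrist_torque'])
E
```

```text
t 7.85 p [ 450.7 -230.7  118.4] az -18.6 tilt 0.11 w 7.9 F [-0.3  1.1  6.2] g 62.4 j6 80.0 j1 -9.0
[0.32391798 0.10068232 0.10336972]
```

drive_tool([
  [1, 0.1, 1.1, 0, -2],
  [1, 0.1, 2.0, 0, -4],
  [1, 0.1, 2.5, 0, -5],
  [1, 0.1, 2.5, 0, -5],
])

```text
clock: 8.25
position: [450.2, -233.0, 118.4]
ee_rot: [0.993, -0.119, 0.001, 0.0]
contact_force: [-0.2, -0.2, 6.1]
gripper_width: 7.9
grasp_force: 62.3
```

```bash
python3 - <<'E'
from h import *
st(); print(arm.read_state()['wrist_torque'])
E
```

```text
t 8.25 p [ 450.2 -233.   118.4] az -13.6 tilt 0.13 w 7.9 F [-0.2 -0.2  6.1] g 62.3 j6 85.0 j1 -9.0
[ 0.30804155  0.03021856 -0.01183058]
```

drive_tool([
  [1, 0.1, 0.5, 0, -1],
  [1, 0.1, 1, 0, -2],
  [1, 0.1, 1.3, 0, -2.5],
  [1, 0.1, 1.3, 0, -2.5],
])

```text
clock: 8.65
position: [449.9, -233.2, 118.4]
ee_rot: [0.995, -0.098, 0.001, -0.001]
contact_force: [-0.5, 6.7, 7.9]
gripper_width: 7.8
grasp_force: 62.9
```

```bash
python3 - <<'E'
from h import *
st(); print(arm.read_state()['wrist_torque'])
E
```

```text
t 8.65 p [ 449.9 -233.2  118.4] az -11.3 tilt 0.15 w 7.8 F [-0.5  6.7  7.9] g 62.9 j6 88.0 j1 -9.0
[ 1.79106634  0.03553069 -0.41090937]
```

The stop was felt (1.8 Nm). I back off slightly and lift.

drive_tool([
  [1, 0, -1.3, 0, 2.5],
  [1, 0, -1.3, -5, 2.5],
  [1, 0, -1.3, -15, 2.5],
  [1, 0, -1.3, -30, 2.5],
  [1, 0, -1.3, -45, 2.5],
  [1, 0, -1.3, -60, 2.5],
  [1, 0, -1.3, -80, 2.5],
  [1, 0, -1.3, -105, 2.5],
  [1, 0, -1.3, -120, 2.5],
  [1, 0, -1.3, -130, 2.5],
  [1, 0, -1.3, -130, 2.5],
])

```text
clock: 9.75
position: [449.6, -233.0, 248.5]
ee_rot: [0.993, -0.118, 0.001, 0.0]
contact_force: [-0.2, -0.4, -2.6]
gripper_width: 8.0
grasp_force: 61.2
```

```bash
python3 - <<'E'
from h import *
st(); print(arm.read_state()['wrist_torque']); snap('wrist','w5')
E
```

```text
t 9.75 p [ 449.6 -233.   248.5] az -13.6 tilt 0.11 w 8.0 F [-0.2 -0.4 -2.6] g 61.2 j6 85.0 j1 -9.0
[-0.003049    0.04286372  0.02605532]
```

View pics/w5.png

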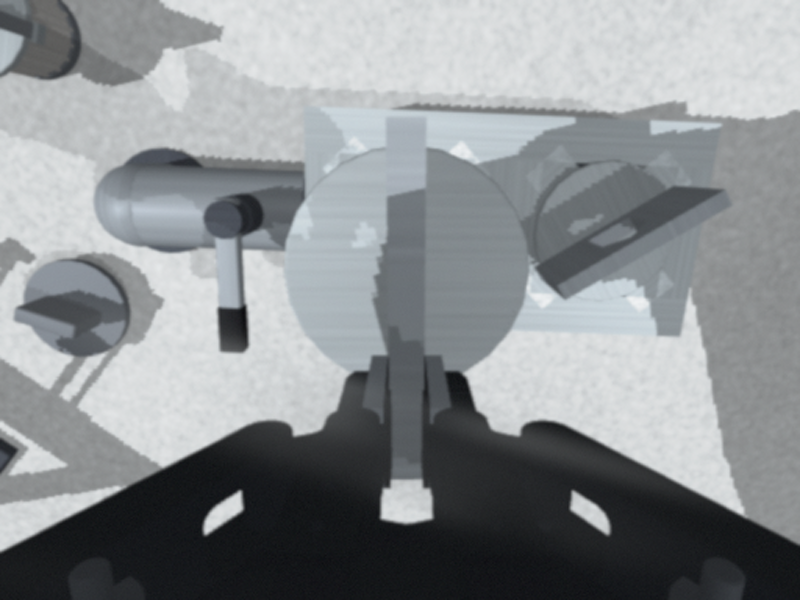

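The cartridge is out and upright, the lever is square across the duct, and the other plate runs (535,265)-(730,195). Next: a stand-off point in front of the far peg.

```bash
python3 - <<'E'
from h import *
r=row(628.5,228.8,240,34.6); print(r)
for f in (.04,.12,.22,.32,.42,.52,.62,.72,.81,.9,.96,1): print((r*f).round(1).tolist())
E
```

```text
[  65.8 -490.7    7.4  -48.2]
[2.6, -19.6, 0.3, -1.9]
[7.9, -58.9, 0.9, -5.8]
[14.5, -108.0, 1.6, -10.6]
[21.1, -157.0, 2.4, -15.4]
[27.6, -206.1, 3.1, -20.2]
[34.2, -255.2, 3.8, -25.1]
[40.8, -304.2, 4.6, -29.9]
[47.4, -353.3, 5.3, -34.7]
[53.3, -397.5, 6.0, -39.0]
[59.2, -441.6, 6.7, -43.4]
[63.2, -471.1, 7.1, -46.3]
[65.8, -490.7, 7.4, -48.2]
```

drive_tool([
  [1, 2.6, -19.6, 0, -2],
  [1, 8, -59, 1, -6],
  [1, 14.5, -108, 2, -10.6],
  [1, 21, -157, 2, -15.4],
  [1, 27.6, -206, 3, -20],
  [1, 34, -255, 4, -25],
  [1, 41, -304, 5, -30],
  [1, 47, -353, 5, -35],
  [1, 53, -397, 6, -39],
  [1, 59, -442, 7, -43.4],
  [1, 63, -471, 7, -46.3],
  [1, 65.8, -490.7, 7.4, -48.2],
])

```text
clock: 11.0
position: [628.4, 230.8, 236.9]
ee_rot: [0.954, 0.299, -0.002, 0.0]
contact_force: [-1.1, -0.9, -3.0]
gripper_width: 7.8
grasp_force: 61.1
```

drive_tool([
  [1, 0, 0, 0, 0],
  [1, 0, 0, 0, 0],
])

```text
clock: 11.2
position: [627.9, 228.6, 237.6]
ee_rot: [0.955, 0.297, -0.002, 0.0]
contact_force: [0.2, -0.3, -3.0]
gripper_width: 8.2
grasp_force: 61.1
```

```bash
python3 - <<'E'
from h import *
st(); snap('wrist','w6')
E
```

```text
t 11.2 p [627.9 228.6 237.6] az 34.6 tilt 0.26 w 8.2 F [ 0.2 -0.3 -3. ] g 61.1 j6 91.0 j1 34.0
```

View pics/w6.png

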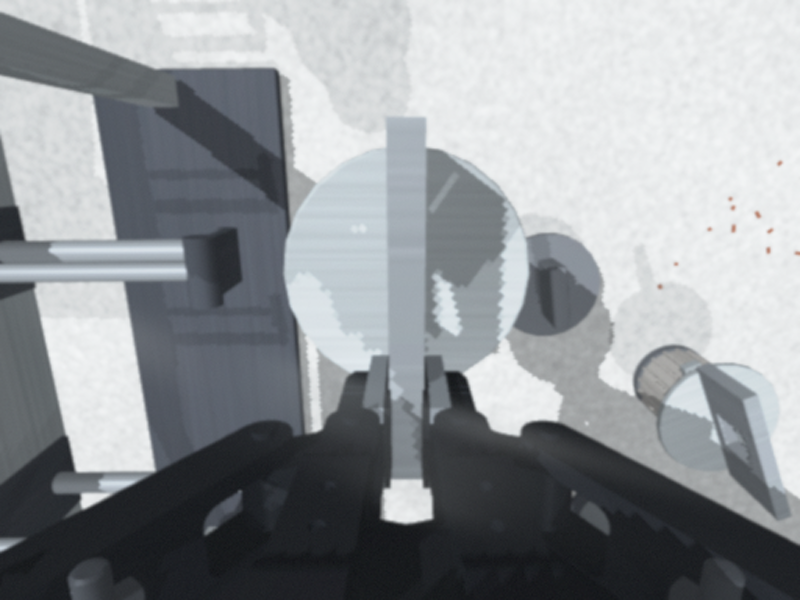

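The held plate is square in view at u=406. The peg line is at v=251 and the wire at v=271, with the flap at (215,265).

```bash
python3 - <<'E'
from h import *
q=load('w6'); X=np.array([np.cos(np.radians(34.6)),np.sin(np.radians(34.6))]);Y=np.array([-X[1],X[0]])
E=np.array([627.9,228.6])+31*X
for n,p,z in [('wire0',(20,272),228),('wireend',(187,271),228),('peg0',(20,250.5),190),('pegtip',(183,250.5),190)]:
    P=q(*p,z); print(n,P.round(1),'rel eye: lateral(x_t)',((P-E)@X).round(1),'ahead',((P-E)@Y).round(1))
a,b=q(406,117,266),q(406,480,266); print('plate',a,b,((a+b)/2-E)@X,((a+b)/2-E)@Y,np.linalg.norm(a-b))
E
```

```text
wire0 [586.6 347.2] rel eye: lateral(x_t) 2.4 ahead 121.1
wireend [616.6 304.4] rel eye: lateral(x_t) 2.8 ahead 68.8
peg0 [570.4 370.9] rel eye: lateral(x_t) 2.4 ahead 149.8
pegtip [606.2 319. ] rel eye: lateral(x_t) 2.5 ahead 86.7
plate [690.26661753 272.14836012] [616.01359551 220.77950819] -0.08002710333730487 0.3720172721790488 90.28992317631983
```

drive_tool([
  [1, 1, 0, 20, 0],
  [1, 2.5, 0, 40, 0],
  [1, 2.5, 0, 51, 0],
  [1, 2.5, 0, 51, 0],
  [1, 2.5, -20, 51, 0],
  [1, 2.5, -40, 51, 0],
  [1, 2.5, -60, 51, 0],
  [1, 2.5, -75, 51, 0],
  [1, 2.5, -90, 51, 0],
  [1, 2.5, -105, 51, 0],
  [1, 2.5, -114, 51, 0],
  [1, 2.5, -114, 51, 0],
])

```text
clock: 12.45
position: [565.4, 325.1, 189.0]
ee_rot: [0.955, 0.298, 0.0, -0.0]
contact_force: [-0.7, -0.8, -2.7]
gripper_width: 8.1
grasp_force: 61.1
```

```bash
python3 - <<'E'
from h import *
st(); snap('wrist','w7')
E
```

```text
t 12.45 p [565.4 325.1 189. ] az 34.7 tilt 0.01 w 8.1 F [-0.7 -0.8 -2.7] g 61.1 j6 81.0 j1 44.0
```

View pics/w7.png

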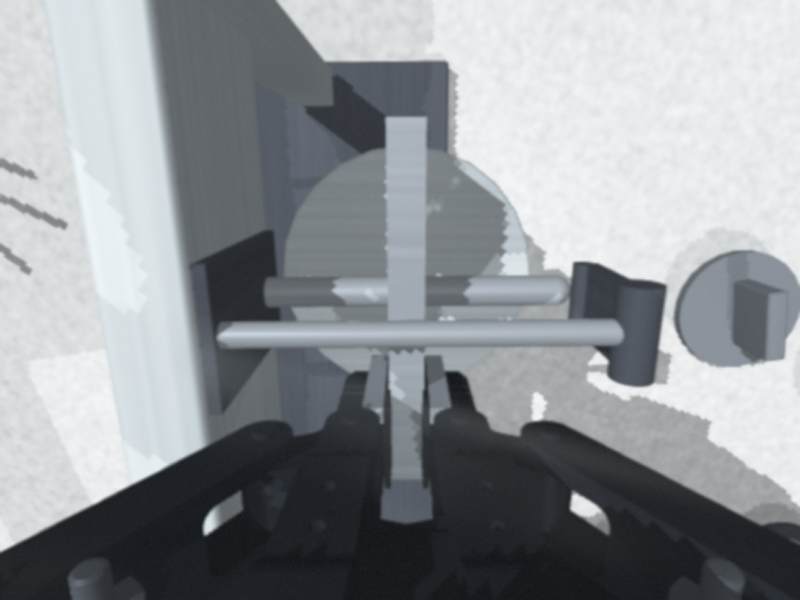

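The plate is on the peg and the flap has fallen shut behind it at (615,320). Lower it onto the peg.

drive_tool([
  [1, 0, 0, 4, 0],
  [1, 0, 0, 8, 0],
  [1, 0, 0, 10, 0],
  [1, 0, 0, 12, 0],
  [1, 0, 0, 12, 0],
])

```text
clock: 13.0
position: [566.2, 323.6, 176.6]
ee_rot: [0.955, 0.297, -0.0, 0.0]
contact_force: [0.1, 0.6, -1.9]
gripper_width: 8.1
grasp_force: 61.2
```

drive_tool([
  [1, 0, 0, 1, 0],
  [1, 0, 0, 2, 0],
  [1, 0, 0, 2, 0],
])

```text
clock: 13.3
position: [566.4, 323.8, 176.2]
ee_rot: [0.955, 0.298, 0.001, 0.0]
contact_force: [-2.5, -1.8, 2.8]
gripper_width: 7.8
grasp_force: 62.0
```

Resting on the peg. I open a little and leave upwards.

drive_tool([
  [0.6, 0, 0, 0, 0],
  [0.5, 0, 0, 0, 0],
  [0.5, 0, 0, 0, 0],
  [0.5, 0, 0, 0, 0],
  [0.5, 0, 0, -15, 0],
  [0.5, 0, 0, -35, 0],
  [0.5, 0, 0, -60, 0],
  [0.5, 0, 0, -90, 0],
  [0.5, 0, 0, -110, 0],
  [0.5, 0, 0, -110, 0],
])

```text
clock: 14.3
position: [567.7, 325.2, 289.0]
ee_rot: [0.955, 0.298, 0.004, -0.002]
contact_force: [0.0, -0.6, 0.5]
gripper_width: 21.1
grasp_force: 0.0
```

```bash
python3 - <<'E'
from h import *
st(); snap('wrist','w8'); snap('top','t8')
# go above socket1 cartridge: plate az -71, TCP=(446.5,-355.5)-32*dir
a=np.radians(-71); x=np.array([np.cos(a),np.sin(a)]); T=np.array([447,-355.])-32*x; print(T)
print(row(T[0],T[1],200,-71))
E
```

```text
t 14.3 p [567.7 325.2 289. ] az 34.6 tilt 0.52 w 21.1 F [ 0.  -0.6  0.5] g 0.0 j6 81.0 j1 44.0
[ 436.58181906 -324.74340558]
[-475.2  460.8   83.8  105.6]
```

drive_tool([
  [0.4, -30, 29, -10, 5],
  [0.4, -65, 63, -10, 12],
  [0.4, -100, 97, -10, 20],
  [0.4, -135, 131, -10, 28],
  [0.4, -170, 165, -10, 36],
  [0.4, -205, 199, -10, 44],
  [0.4, -240, 233, -10, 52],
  [0.4, -275, 267, -10, 60],
  [0.4, -310, 301, -10, 68],
  [0.4, -345, 335, -10, 76],
  [0.4, -380, 369, -10, 84],
  [0.4, -410, 398, -10, 92],
])

```text
clock: 15.6
position: [453.3, -238.3, 293.3]
ee_rot: [0.876, -0.483, -0.001, 0.0]
contact_force: [0.8, 0.6, 0.2]
gripper_width: 25.5
grasp_force: 0.0
```

```bash
python3 - <<'E'
from h import *
st(); print(row(436.6,-324.7,200,-71))
E
```

```text
t 15.6 p [ 453.3 -238.3  293.3] az -57.8 tilt 0.13 w 25.5 F [0.8 0.6 0.2] g 0.0 j6 42.0 j1 -10.0
[64.4 60.1 93.3 13.2]
```

drive_tool([
  [0.3, 25, 24, 40, 6],
  [0.3, 50, 46, 75, 13],
  [0.3, 64.4, 60.1, 93.3, 13.2],
  [0.3, 64.4, 60.1, 93.3, 13.2],
  [0.3, 64.4, 60.1, 93.3, 13.2],
  [0.3, 64.4, 60.1, 93.3, 13.2],
])

```text
clock: 16.2
position: [439.4, -322.7, 202.3]
ee_rot: [0.816, -0.577, 0.001, -0.0]
contact_force: [0.2, 1.0, 0.5]
gripper_width: 30.1
grasp_force: 0.0
```

```bash
python3 - <<'E'
from h import *
st(); img,c=snap('wrist','w9')
# montage: this view and the rack in the top view
a=img[60:260,150:370]; t=cv2.imread('pics/t8_raw.png')[140:310,60:230]
m=np.hstack([cv2.resize(a,(440,400),interpolation=cv2.INTER_CUBIC),cv2.resize(t,(360,400),interpolation=cv2.INTER_CUBIC)])
cv2.imwrite('pics/m9.png',m)
E
```

```text
t 16.2 p [ 439.4 -322.7  202.3] az -70.5 tilt 0.09 w 30.1 F [0.2 1.  0.5] g 0.0 j6 39.0 j1 -19.0
```

View pics/m9.png

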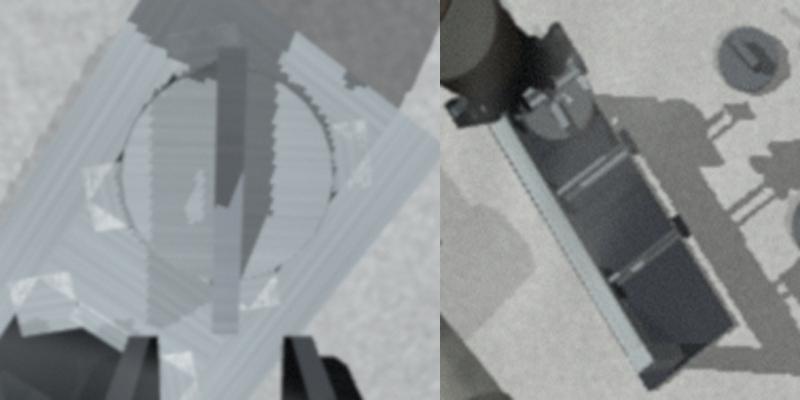

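The socket1 plate runs, in raw pixels, from (265.5,83.5) to (262.5,226.5), with its flange circle at (264.5,146). The first cartridge is seen hanging on the far peg.

```bash
python3 - <<'E'
from h import *
q=load('w9',1); a,b=q(265.5,83.5,146),q(262.5,226.5,146); A=az(b,a); print(a,b,(a+b)/2,np.linalg.norm(a-b),A)
print('flange',q(264.5,146.5,98),np.linalg.norm(q(211.5,146,98)-q(317.5,146,98)))
x=np.array([np.cos(np.radians(A)),np.sin(np.radians(A))]); T=(a+b)/2-32*x; print(T,row(*T,117,A))
E
```

```text
[ 462.04544812 -397.85935055] [ 433.133746   -311.64361258] [ 447.58959706 -354.75148156] 90.93426193916396 -71.5
flange [ 447.31980275 -356.93145487] 82.40135186414672
[ 437.43584806 -324.4051246 ] [ 0.9  2.8 85.7  1. ]
```

drive_tool([
  [0.3, 0.5, 2, 35, 1],
  [0.3, 0.5, 2.5, 70, 1],
  [0.3, 0.5, 2.5, 84, 1],
  [0.3, 0.5, 2.5, 85, 1],
  [1, 0.5, 2.5, 85, 1],
  [1, 0.5, 2.5, 85, 1],
  [1, 0.5, 2.5, 85, 1],
  [1, 0.5, 2.5, 85, 1],
  [1, 0.5, 2.5, 85, 1],
])

```text
clock: 17.15
position: [437.9, -324.5, 118.4]
ee_rot: [0.811, -0.585, 0.002, -0.001]
contact_force: [1.4, 4.1, 6.4]
gripper_width: 8.0
grasp_force: 60.8
```

drive_tool([
  [1, 0.2, 3.3, 0, -6],
  [1, 0.7, 6.7, 0, -12],
  [1, 1.6, 9.9, 0, -18],
  [1, 2.8, 13, 0, -24],
  [1, 4.3, 16, 0, -30],
  [1, 6.1, 18.8, 0, -36],
  [1, 8.2, 21.4, 0, -42],
  [1, 10.6, 23.8, 0, -48],
  [1, 12.8, 25.6, 0, -53],
  [1, 13.7, 26.2, 0, -55],
  [1, 13.7, 26.2, 0, -55],
])

```text
clock: 18.25
position: [416.9, -346.4, 118.4]
ee_rot: [0.99, -0.144, 0.002, 0.001]
contact_force: [1.3, 0.6, 6.4]
gripper_width: 8.2
grasp_force: 60.7
```

```bash
python3 - <<'E'
from h import *
st(); print(arm.read_state()['wrist_torque'])
E
```

```text
t 18.25 p [ 416.9 -346.4  118.4] az -16.5 tilt 0.2 w 8.2 F [1.3 0.6 6.4] g 60.7 j6 96.0 j1 -23.0
[ 0.5003074  -0.00643292  0.05707678]
```

drive_tool([
  [1, 0.1, 0.8, 0, -1.5],
  [1, 0.1, 1.5, 0, -3],
  [1, 0.1, 2.2, 0, -4.5],
  [1, 0.1, 2.2, 0, -4.5],
])

```text
clock: 18.65
position: [416.5, -348.3, 118.4]
ee_rot: [0.994, -0.105, 0.002, 0.001]
contact_force: [-0.2, 2.5, 6.3]
gripper_width: 8.1
grasp_force: 60.7
```

```bash
python3 - <<'E'
from h import *
st(); print(arm.read_state()['wrist_torque'])
E
```

```text
t 18.65 p [ 416.5 -348.3  118.4] az -12.1 tilt 0.2 w 8.1 F [-0.2  2.5  6.3] g 60.7 j6 101.0 j1 -23.0
[ 0.78956065 -0.10467477  0.03796384]
```

drive_tool([
  [1, 0, 0.7, 0, -1.3],
  [1, 0, 0.7, 0, -1.3],
  [1, 0, -0.5, 0, 1],
  [1, 0, -0.7, -5, 1.5],
  [1, 0, -0.7, -15, 1.5],
  [1, 0, -0.7, -30, 1.5],
  [1, 0, -0.7, -45, 1.5],
  [1, 0, -0.7, -60, 1.5],
  [1, 0, -0.7, -80, 1.5],
  [1, 0, -0.7, -105, 1.5],
  [1, 0, -0.7, -125, 1.5],
  [1, 0, -0.7, -130, 1.5],
])

```text
clock: 19.85
position: [416.2, -347.8, 249.3]
ee_rot: [0.993, -0.118, 0.002, 0.001]
contact_force: [1.1, 0.2, -2.7]
gripper_width: 8.1
grasp_force: 59.5
```

```bash
python3 - <<'E'
from h import *
st(); s=arm.read_state(); print(s['wrist_torque'])
# eye offset along tool x: socket1 (447,-356) vs TCP
p=s['position'];a=np.radians(-14);print((447-p[0])*np.cos(a)+(-356-p[1])*np.sin(a))
# middle peg standoff: far peg point measured from w6, minus 104 along y
X=np.array([np.cos(np.radians(34.6)),np.sin(np.radians(34.6))]);Y=np.array([-X[1],X[0]])
far=np.array([627.9,228.6])+33.5*X+118.8*Y; mid=far-104*X; near=far-208*X; print(far,mid,near)
T=mid-118*Y-31*X; print(T); r=row(*T,240,34.6); print(r)
E
```

```text
t 19.85 p [ 416.2 -347.8  249.3] az -13.6 tilt 0.26 w 8.1 F [ 1.1  0.2 -2.7] g 59.5 j6 99.0 j1 -23.0
[ 0.05157761  0.00667886 -0.05201427]
31.827775056584027
[588.01523143 345.41136604] [502.40904911 286.35561656] [416.80286678 227.29986707]
[543.8973836  171.62236897]
[   2.2 -534.9    8.6  -48.2]
```

drive_tool([
  [1, 0, -20, 0, -2],
  [1, 0, -60, 1, -6],
  [1, 1, -108, 2, -10],
  [1, 1, -157, 2, -15],
  [1, 1, -206, 3, -19],
  [1, 1, -255, 4, -23],
  [1, 1.5, -304, 5, -28],
  [1, 2, -353, 5, -32],
  [1, 2, -402, 6, -36.5],
  [1, 2, -450, 7, -41],
  [1, 2, -490, 8, -45],
  [1, 2, -518, 8.6, -47],
])

```text
clock: 21.05
position: [538.8, 158.2, 236.5]
ee_rot: [0.957, 0.289, -0.001, -0.0]
contact_force: [0.4, -0.9, -3.1]
gripper_width: 7.9
grasp_force: 59.4
```

drive_tool([
  [1, 2, -16, 0, -1.2],
  [1, 2, -16, 0, -1.2],
  [1, 2, -16, 0, -1.2],
])

```text
clock: 21.35
position: [531.2, 169.8, 237.4]
ee_rot: [0.955, 0.297, -0.001, 0.0]
contact_force: [-0.2, -0.8, -2.7]
gripper_width: 8.4
grasp_force: 59.4
```

```bash
python3 - <<'E'
from h import *
st(); img,c=snap('wrist','w10')
X=np.array([np.cos(np.radians(34.6)),np.sin(np.radians(34.6))]);Y=np.array([-X[1],X[0]])
for n,P in [('far',[588,345.4]),('mid',[502.4,286.4])]:
    P=np.array(P)
    for m,z,d in [('wire end',228,-50),('wire mid',228,0),('peg',190,0)]: print(n,m,proj(c,[*(P+d*Y),z]).round(0))
# row profiles across tool-x (image v) in columns where the mid peg/wire show
g=cv2.cvtColor(img,cv2.COLOR_BGR2GRAY)
for u in (15,35,55,75,95): print(u,g[140:190,u-4:u+5].mean(1).round().astype(int).tolist())
E
```

```text
t 21.35 p [531.2 169.8 237.4] az 34.6 tilt 0.12 w 8.4 F [-0.2 -0.8 -2.7] g 59.4 j6 90.0 j1 34.0
far wire end [ 103. -107.]
far wire mid [ -25. -107.]
far peg [ 40. -59.]
mid wire end [131. 156.]
mid wire mid [ 27. 156.]
mid peg [ 72. 146.]
15 [94, 103, 110, 115, 120, 123, 125, 125, 124, 126, 136, 154, 171, 185, 202, 214, 211, 196, 183, 173, 164, 145, 109, 70, 48, 46, 46, 46, 47, 47, 48, 48, 48, 51, 60, 77, 94, 104, 107, 107, 107, 107, 107, 108, 108, 108, 108, 108, 108, 109]
35 [110, 105, 112, 117, 121, 124, 126, 125, 125, 130, 145, 159, 174, 189, 209, 217, 209, 194, 181, 173, 162, 153, 170, 203, 217, 219, 217, 216, 214, 211, 211, 217, 220, 220, 219, 217, 216, 221, 224, 223, 222, 219, 216, 214, 212, 210, 208, 205, 202, 199]
55 [161, 171, 184, 201, 218, 222, 215, 197, 183, 170, 158, 163, 177, 193, 215, 219, 210, 193, 179, 171, 160, 157, 186, 213, 220, 220, 219, 217, 216, 216, 218, 219, 220, 218, 217, 216, 218, 228, 233, 236, 238, 240, 239, 238, 235, 232, 230, 230, 231, 233]
75 [163, 173, 186, 204, 220, 224, 214, 196, 181, 165, 158, 165, 180, 198, 218, 221, 209, 190, 178, 169, 156, 152, 182, 209, 218, 219, 219, 219, 218, 217, 218, 219, 220, 221, 220, 220, 223, 228, 232, 233, 233, 233, 234, 235, 236, 237, 235, 234, 233, 233]
95 [162, 175, 189, 208, 221, 224, 213, 194, 179, 160, 156, 165, 178, 195, 212, 213, 199, 184, 175, 166, 152, 130, 104, 91, 89, 89, 89, 89, 89, 89, 89, 89, 88, 88, 88, 89, 89, 87, 88, 89, 88, 88, 88, 88, 88, 88, 88, 88, 88, 88]
```

The measured wire and peg rows (155.5 and about 145) match the predicted 156 and 146, so the middle peg's position is confirmed.

```bash
python3 - <<'E'
from h import *
X=np.array([np.cos(np.radians(34.6)),np.sin(np.radians(34.6))]);Y=np.array([-X[1],X[0]])
T=np.array([502.4,286.4])-31.5*X
for d in (-115,-5): print(row(*(T+d*Y),186.4,34.6))
E
```

```text
[11.   2.2 51.3 -0. ]
[  11.  -107.8   51.3   -0. ]
```

drive_tool([
  [1, 6, 2, 20, 0],
  [1, 11, 2, 40, 0],
  [1, 11, 2, 51, 0],
  [1, 11, 2, 51, 0],
  [1, 11, -18, 51, 0],
  [1, 11, -38, 51, 0],
  [1, 11, -55, 51, 0],
  [1, 11, -70, 51, 0],
  [1, 11, -85, 51, 0],
  [1, 11, -98, 51, 0],
  [1, 11, -108, 51, 0],
  [1, 11, -108, 51, 0],
])

```text
clock: 22.6
position: [479.3, 266.5, 187.2]
ee_rot: [0.954, 0.298, 0.0, -0.0]
contact_force: [-0.4, -0.1, -2.9]
gripper_width: 8.0
grasp_force: 59.5
```

```bash
python3 - <<'E'
from h import *
st(); snap('wrist','w11')
X=np.array([np.cos(np.radians(34.6)),np.sin(np.radians(34.6))]);Y=np.array([-X[1],X[0]])
d=np.array(arm.read_state()['position'])[:2]+31.5*X-[502.4,286.4]; print('eye rel peg: lat',d@X,'x',d@Y)
E
```

```text
t 22.6 p [479.3 266.5 187.2] az 34.7 tilt 0.02 w 8.0 F [-0.4 -0.1 -2.9] g 59.5 j6 79.0 j1 46.0
eye rel peg: lat 1.1404934257928014 x -3.8878168541527263
```

View pics/w11.png

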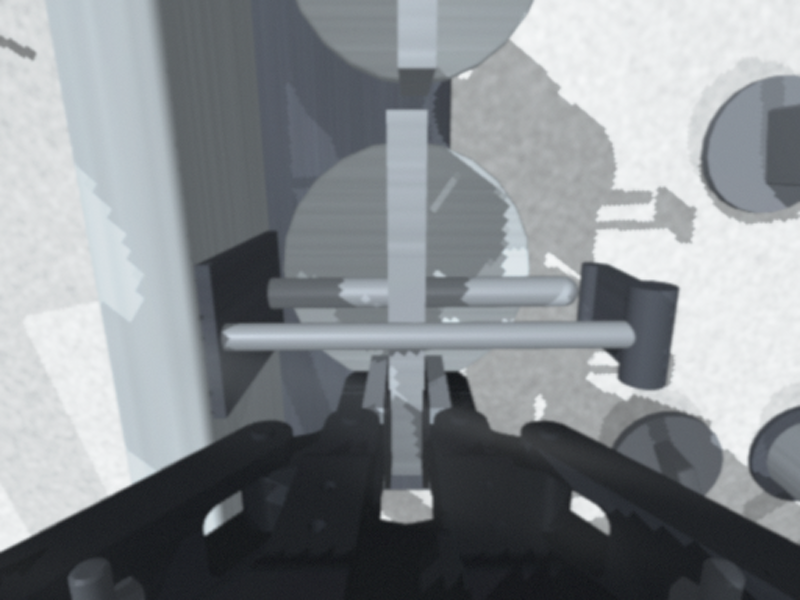

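The second cartridge is in and its flap has dropped at (630,330); the first hangs beyond it. Lower, release and leave.

drive_tool([
  [1, 0, 0, 4, 0],
  [1, 0, 0, 8, 0],
  [1, 0, 0, 10, 0],
  [1, 0, 0, 12, 0],
  [1, 0, 0, 12, 0],
])

```text
clock: 23.15
position: [479.9, 264.8, 176.6]
ee_rot: [0.955, 0.298, 0.0, 0.0]
contact_force: [-4.7, -2.4, 6.8]
gripper_width: 7.9
grasp_force: 61.0
```

drive_tool([
  [0.6, 0, 0, -0.5, 0],
  [0.5, 0, 0, -0.5, 0],
  [0.5, 0, 0, -0.5, 0],
  [0.5, 0, 0, -0.5, 0],
  [0.5, 0, 0, -15, 0],
  [0.5, 0, 0, -35, 0],
  [0.5, 0, 0, -60, 0],
  [0.5, 0, 0, -90, 0],
  [0.5, 0, 0, -110, 0],
  [0.5, 0, 0, -110, 0],
])

```text
clock: 24.15
position: [481.8, 266.4, 289.0]
ee_rot: [0.955, 0.297, 0.004, -0.001]
contact_force: [0.6, 0.2, -0.1]
gripper_width: 21.7
grasp_force: 0.0
```

```bash
python3 - <<'E'
from h import *
st(); print(row(643,-40,200,58))
E
```

```text
t 24.15 p [481.8 266.4 289. ] az 34.6 tilt 0.51 w 21.7 F [ 0.6  0.2 -0.1] g 0.0 j6 79.0 j1 46.0
[-42.1 343.8  88.5 -23.4]
```

drive_tool([
  [0.3, -3, 25, 0, -2],
  [0.3, -8, 65, 0, -5],
  [0.3, -13, 105, 0, -8],
  [0.3, -18, 145, 0, -11],
  [0.3, -23, 190, 0, -14],
  [0.3, -29, 235, 10, -17],
  [0.3, -34, 280, 40, -20],
  [0.3, -40, 320, 70, -23],
  [0.3, -42, 343, 88, -23.4],
  [0.3, -42, 343, 88, -23.4],
  [0.3, -42, 343, 88, -23.4],
  [0.3, -42, 343, 88, -23.4],
])

```text
clock: 25.35
position: [640.4, -40.1, 197.8]
ee_rot: [0.874, 0.485, 0.001, 0.0]
contact_force: [0.3, 0.3, -0.1]
gripper_width: 29.9
grasp_force: 0.0
```

```bash
python3 - <<'E'
from h import *
st(); img,c=snap('wrist','w12'); st()
E
```

```text
t 25.35 p [640.4 -40.1 197.8] az 58.0 tilt 0.09 w 29.9 F [ 0.3  0.3 -0.1] g 0.0 j6 137.0 j1 11.0
t 25.4 p [640.4 -39.8 198.2] az 58.1 tilt 0.13 w 30.0 F [-0.6 -0.2  0.5] g 0.0 j6 137.0 j1 11.0
```

View pics/w12.png

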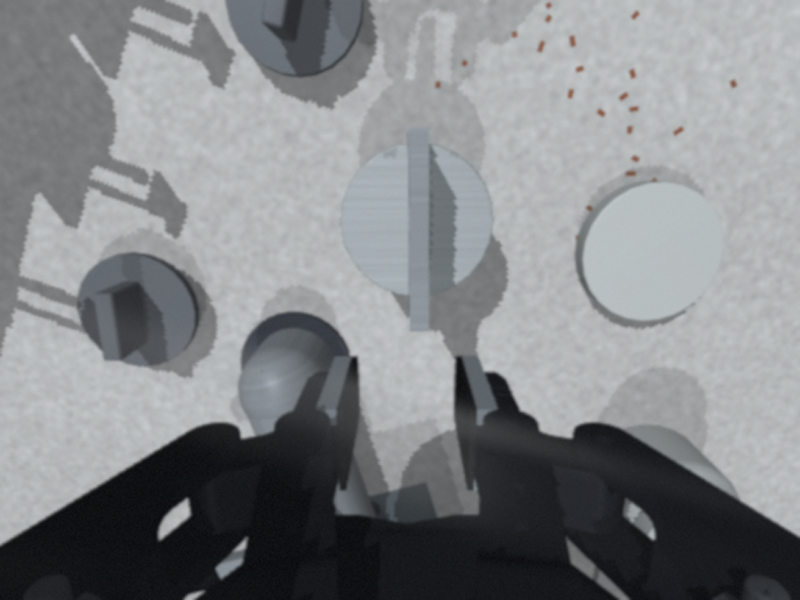

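The loose cartridge's plate runs (418,128)-(420,330), with its flange circle at (417,219). The near cap's disc is at (138,308).

```bash
python3 - <<'E'
from h import *
q=load('w12'); a,b=q(418,128,118),q(420,330,118); A=az(b,a); print(a,b,(a+b)/2,np.linalg.norm(a-b),A)
print('flange',q(417,219,70),np.linalg.norm(q(341,219,70)-q(493,219,70)),'cap near disc',q(138,308,20))
x=np.array([np.cos(np.radians(A)),np.sin(np.radians(A))]); T=(a+b)/2-31.5*x; print(T,row(*T,90.4,A))
E
```

```text
[687.32695921  26.28192829] [640.7569239  -51.45864578] [664.04194156 -12.58835875] 90.62210020425202 59.1
flange [665.11452651 -11.19822505] 82.45551104339604 cap near disc [472.33226019  32.27345417]
[647.86539212 -39.61740328] [  3.9   6.  107.8  -1. ]
```

drive_tool([
  [0.3, 4, 6, 40, -1],
  [0.3, 4, 6, 75, -1],
  [0.3, 4, 6, 100, -1],
  [0.3, 4, 6, 107, -1],
  [0.3, 4, 6, 107, -1],
  [1, 4, 6, 107, -1],
  [1, 4, 6, 107, -1],
  [1, 4, 6, 107, -1],
  [1, 4, 6, 107, -1],
  [1, 4, 6, 107, -1],
])

```text
clock: 26.4
position: [648.5, -40.2, 92.5]
ee_rot: [0.87, 0.493, 0.002, 0.001]
contact_force: [-1.8, 1.5, 6.4]
gripper_width: 7.8
grasp_force: 61.1
```

drive_tool([
  [1, 0, 0, -5, 0],
  [1, 0, 0, -20, 0],
  [1, 0, 0, -45, 0],
  [1, 0, 0, -80, 0],
  [1, 0, 0, -120, 0],
  [1, 0, 0, -140, 0],
  [1, 0, 0, -147, 0],
  [1, 0, 0, -147, 0],
])

```text
clock: 27.2
position: [647.0, -40.5, 237.1]
ee_rot: [0.87, 0.492, 0.0, -0.0]
contact_force: [-0.2, -0.3, -2.6]
gripper_width: 7.7
grasp_force: 59.9
```

```bash
python3 - <<'E'
from h import *
st(); img,c=snap('wrist','w13')
X=np.array([np.cos(np.radians(34.6)),np.sin(np.radians(34.6))]);Y=np.array([-X[1],X[0]])
near=np.array([416.8,227.3]); T=near-115*Y-31.5*X; print(T,row(*T,238,34.6))
# plate ends in view: bright plate column rows, compare with w6 (117..480)
for f in ('w6','w13'):
    g=cv2.imread(f'pics/{f}_raw.png',0); e=g[:,250:270].mean(1); print(f,e[65:90].round().astype(int).tolist(), g[100,235:290].astype(int).tolist())
E
```

```text
t 27.2 p [647.  -40.5 237.1] az 59.0 tilt 0.04 w 7.7 F [-0.2 -0.3 -2.6] g 59.9 j6 138.0 j1 11.0
[456.17323507 114.75223965] [  34.9 -243.    -1.9   24.4]
w6 [225, 226, 225, 223, 222, 223, 223, 224, 222, 211, 193, 185, 182, 181, 180, 179, 178, 177, 175, 174, 174, 175, 176, 176, 176] [212, 210, 210, 210, 210, 209, 210, 209, 209, 209, 209, 205, 192, 181, 179, 178, 177, 178, 179, 177, 177, 178, 178, 178, 177, 178, 178, 178, 177, 177, 178, 177, 177, 178, 176, 177, 175, 159, 143, 132, 130, 128, 129, 128, 130, 128, 128, 127, 127, 128, 128, 133, 149, 170, 182]
w13 [171, 171, 171, 171, 171, 171, 171, 170, 163, 150, 144, 142, 141, 140, 139, 138, 137, 136, 135, 136, 136, 137, 137, 137, 137] [164, 164, 164, 163, 163, 163, 162, 162, 162, 161, 161, 159, 150, 141, 139, 138, 138, 137, 137, 138, 137, 137, 138, 138, 138, 138, 137, 137, 138, 136, 138, 138, 137, 137, 137, 136, 133, 123, 107, 101, 103, 111, 127, 144, 156, 158, 157, 158, 158, 157, 159, 158, 157, 158, 156]
```

drive_tool([
  [1, 2, -14, 0, 2],
  [1, 6, -44, 0, 5],
  [1, 11, -79, 0, 8],
  [1, 16, -114, 0, 12],
  [1, 21, -149, 0, 16],
  [1, 26, -184, 0, 19],
  [1, 31, -214, 0, 22],
  [1, 34, -235, -1, 24],
  [1, 35, -243, -1, 24.4],
  [1, 35, -243, -1, 24.4],
  [1, 35, -243, -1, 24.4],
])

```text
clock: 28.35
position: [457.1, 114.3, 237.2]
ee_rot: [0.955, 0.298, -0.001, 0.0]
contact_force: [0.4, -0.4, -2.1]
gripper_width: 8.0
grasp_force: 59.8
```

```bash
python3 - <<'E'
from h import *
st(); img,c=snap('wrist','w14')
X=np.array([np.cos(np.radians(34.6)),np.sin(np.radians(34.6))]);Y=np.array([-X[1],X[0]]); P=np.array([416.8,227.3])
for m,z,d in [('wire end',228,-50),('wire mid',228,-20),('peg',190,-20)]: print(m,proj(c,[*(P+d*Y),z]).round(0))
g=cv2.cvtColor(img,cv2.COLOR_BGR2GRAY)
for u in (35,55,75,95): print(u,g[135:195,u-4:u+5].mean(1).round().astype(int).tolist())
T=P-31.3*X
for d in (-115,-5): print(row(*(T+d*Y),188.2,34.6))
E
```

```text
t 28.35 p [457.1 114.3 237.2] az 34.6 tilt 0.09 w 8.0 F [ 0.4 -0.4 -2.1] g 59.8 j6 91.0 j1 34.0
wire end [126. 179.]
wire mid [ 65. 179.]
peg [102. 165.]
35 [202, 203, 203, 202, 201, 200, 199, 198, 197, 198, 199, 201, 202, 203, 204, 205, 206, 206, 204, 203, 202, 201, 187, 138, 101, 97, 103, 108, 116, 124, 130, 126, 119, 118, 118, 117, 118, 130, 143, 149, 158, 172, 189, 205, 202, 187, 174, 165, 156, 153, 180, 212, 221, 222, 223, 224, 224, 224, 224, 224]
55 [198, 198, 200, 201, 203, 203, 203, 203, 202, 200, 199, 198, 198, 199, 202, 203, 204, 202, 201, 200, 199, 197, 182, 154, 148, 157, 169, 185, 205, 210, 203, 187, 175, 169, 163, 152, 143, 146, 144, 149, 160, 175, 194, 207, 202, 185, 173, 164, 154, 155, 191, 220, 227, 227, 228, 228, 228, 227, 226, 226]
75 [153, 155, 157, 159, 164, 168, 169, 170, 173, 176, 180, 183, 182, 181, 185, 189, 195, 201, 206, 209, 211, 206, 183, 154, 150, 160, 172, 190, 209, 212, 201, 185, 174, 168, 161, 150, 142, 147, 144, 149, 162, 178, 198, 208, 201, 184, 172, 163, 152, 157, 199, 222, 227, 228, 228, 227, 226, 224, 222, 224]
95 [80, 81, 80, 81, 81, 81, 81, 80, 81, 80, 80, 80, 81, 81, 80, 81, 82, 83, 83, 84, 85, 87, 102, 129, 149, 162, 175, 194, 212, 213, 201, 183, 173, 167, 159, 147, 128, 113, 129, 149, 165, 181, 203, 209, 199, 182, 170, 161, 148, 126, 102, 91, 90, 89, 89, 90, 90, 90, 90, 90]
[-0.4 -1.1 49.2 -0. ]
[  -0.5 -111.1   49.1   -0. ]
```

Wire and peg are where predicted. Slide in.

drive_tool([
  [1, 0, -1, 20, 0],
  [1, 0, -1, 40, 0],
  [1, 0, -1, 49, 0],
  [1, 0, -1, 49, 0],
  [1, 0, -21, 49, 0],
  [1, 0, -41, 49, 0],
  [1, 0, -58, 49, 0],
  [1, 0, -73, 49, 0],
  [1, 0, -88, 49, 0],
  [1, 0, -101, 49, 0],
  [1, 0, -111, 49, 0],
  [1, 0, -111, 49, 0],
])

```text
clock: 29.6
position: [394.2, 207.0, 189.8]
ee_rot: [0.955, 0.298, 0.001, -0.0]
contact_force: [-0.8, -0.6, -1.5]
gripper_width: 7.8
grasp_force: 59.8
```

```bash
python3 - <<'E'
from h import *
st(); img,c=snap('wrist','w15')
X=np.array([np.cos(np.radians(34.6)),np.sin(np.radians(34.6))]);Y=np.array([-X[1],X[0]])
d=np.array(arm.read_state()['position'])[:2]+31.3*X-[416.8,227.3]; print('eye rel peg: lat',d@X,'x',d@Y)
# flap check: dark flap patch as in w11 (raw px about (375..435,170..250))
for f in ('w7','w11','w15'):
    h=cv2.imread(f'pics/{f}_raw.png',0); m=(h[165:250,360:440]<95).astype('uint8'); n,_,s,ce=cv2.connectedComponentsWithStats(m); i=1+s[1:,4].argmax(); print(f,s[i],ce[i].round(1))
E
```

```text
t 29.6 p [394.2 207.  189.8] az 34.7 tilt 0.1 w 7.8 F [-0.8 -0.6 -1.5] g 59.8 j6 76.0 j1 49.0
eye rel peg: lat 0.9174883436293784 x -4.374915604356328
w7 [   4    3   62   78 2854] [37.4 38.3]
w11 [  10    3   64   81 2994] [44.2 39.4]
w15 [   8    2   72   78 3056] [43.7 37.9]
```

The flap patch sits as it did in the two earlier views, so it is shut. Lower.

drive_tool([
  [1, 0, 0, 4, 0],
  [1, 0, 0, 8, 0],
  [1, 0, 0, 10, 0],
  [1, 0, 0, 11, 0],
  [1, 0, 0, 11, 0],
])

```text
clock: 30.15
position: [394.1, 205.6, 178.2]
ee_rot: [0.955, 0.297, -0.0, 0.0]
contact_force: [1.5, -1.5, -1.5]
gripper_width: 8.2
grasp_force: 60.3
```

drive_tool([
  [1, 0, 0, 1, 0],
  [1, 0, 0, 1.7, 0],
  [1, 0, 0, 1.7, 0],
])

```text
clock: 30.45
position: [394.3, 205.7, 177.8]
ee_rot: [0.955, 0.298, 0.0, 0.0]
contact_force: [-5.0, -4.4, 8.6]
gripper_width: 7.9
grasp_force: 61.6
```

drive_tool([
  [0.6, 0, 0, -0.5, 0],
  [0.5, 0, 0, -0.5, 0],
  [0.5, 0, 0, -0.5, 0],
  [0.5, 0, 0, -0.5, 0],
  [0.5, 0, 0, -15, 0],
  [0.5, 0, 0, -35, 0],
  [0.5, 0, 0, -60, 0],
  [0.5, 0, 0, -90, 0],
  [0.5, 0, 0, -110, 0],
  [0.5, 0, 0, -110, 0],
])

```text
clock: 31.45
position: [395.7, 207.5, 289.9]
ee_rot: [0.955, 0.298, 0.004, -0.002]
contact_force: [0.1, 0.2, 0.5]
gripper_width: 21.0
grasp_force: 0.0
```

```bash
python3 - <<'E'
from h import *
st(); print('above near cap',row(430,40,200,0))
E
```

```text
t 31.45 p [395.7 207.5 289.9] az 34.6 tilt 0.52 w 21.0 F [0.1 0.2 0.5] g 0.0 j6 76.0 j1 49.0
above near cap [-67.8 157.4  89.1  34.6]
```

drive_tool([
  [-0.2, -10, 25, 0, 8],
  [-0.2, -20, 60, 0, 16],
  [-0.2, -20, 95, 0, 24],
  [-0.2, -10, 125, 0, 32],
  [-0.2, 5, 150, 0, 34.6],
  [-0.2, 5, 170, 0, 34.6],
  [-0.2, 5, 170, 0, 34.6],
  [-0.2, 5, 170, 0, 34.6],
])

```text
clock: 32.25
position: [494.5, 68.8, 285.4]
ee_rot: [1.0, -0.0, -0.001, 0.0]
contact_force: [0.2, -0.4, 0.2]
gripper_width: 51.6
grasp_force: 0.0
```

```bash
python3 - <<'E'
from h import *
st(); img,c=cam('wrist'); import pickle; pickle.dump(c,open('pics/w16.pkl','wb')); cv2.imwrite('pics/w16_raw.png',img)
for n,P in [('near',(470,30,20)),('far',(661,123,20))]: print(n,proj(c,P).round())
h=cv2.cvtColor(img,cv2.COLOR_BGR2GRAY); m=cv2.morphologyEx((h<120).astype('uint8')*255,cv2.MORPH_OPEN,np.ones((9,9)))
for k in cv2.findContours(m,cv2.RETR_EXTERNAL,cv2.CHAIN_APPROX_NONE)[0]:
    (u,v),r=cv2.minEnclosingCircle(k); a=cv2.contourArea(k); print('blob',round(u),round(v),round(r),round(a/(np.pi*r*r),2),onplane(c,(u,v),20).round(1))
E
```

```text
t 32.25 p [494.5  68.8 285.4] az -0.1 tilt 0.07 w 51.6 F [ 0.2 -0.4  0.2] g 0.0 j6 63.0 j1 27.0
near [289. 176.]
far [213.  15.]
blob 430 214 15 0.6 [ 415.6 -163.5   20. ]
blob 284 197 12 0.51 [440.4  36.1  20. ]
blob 26 200 29 0.69 [436.1 383.6  20. ]
blob 299 176 19 0.38 [468.7  17.2  20. ]
blob 13 146 21 0.63 [508.7 387.   20. ]
blob 461 151 65 0.42 [ 502.4 -191.1   20. ]
blob 356 126 31 0.35 [534.8 -52.8  20. ]
blob 122 62 7 0.61 [609.1 235.4  20. ]
blob 260 20 22 0.38 [654.8  68.8  20. ]
blob 256 192 319 0.21 [448.1  74.7  20. ]
```

```bash
python3 - <<'E'
from h import *
a=cv2.imread('pics/w16_raw.png')[0:240,190:420]; print(a.shape); a=cv2.resize(a,None,fx=2.5,fy=2.5,interpolation=cv2.INTER_CUBIC); cv2.imwrite('pics/m16.png',a); print(a.shape)
E
```

```text
(240, 230, 3)
(600, 575, 3)
```

View pics/m16.png

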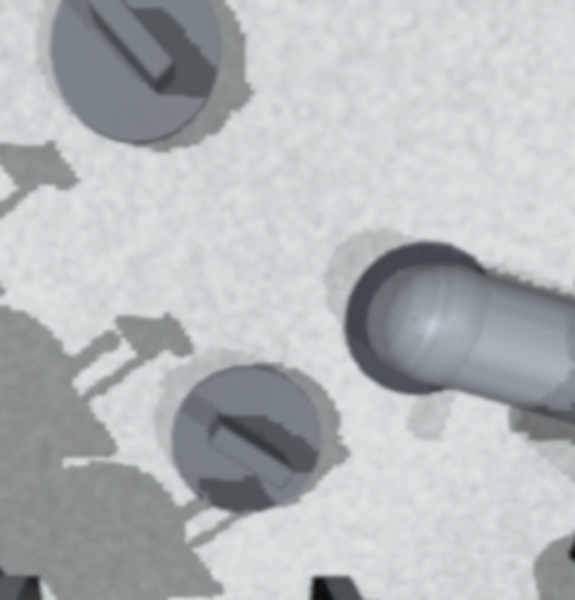

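The near cap's disc is centred at crop (247,437), with its handle top around (252,458) at about a 32° slope. The far cap has been knocked: its disc is at (137,60) and its handle has about a 49° slope. I measure the handle edges numerically.

```bash
python3 - <<'E'
from h import *
import pickle
c=pickle.load(open('pics/w16.pkl','rb')); img=cv2.imread('pics/w16_raw.png'); g=cv2.cvtColor(img,cv2.COLOR_BGR2GRAY)
for n,(cu,cv),r in [('near',(247,437),74),('far',(135.5,58),84)]:
    u,v=190+cu/2.5,cv/2.5; D=onplane(c,(u,v),20); e=onplane(c,(u+r/2.5,v),20); print(n,'disc',D.round(1),'radius',np.linalg.norm(D-e).round(1),'handle top should project at crop',((proj(c,[*D[:2],54])-[190,0])*2.5).round())
    mask=np.zeros_like(g); cv2.circle(mask,(round(u),round(v)),int(r/2.5)-3,255,-1)
    big=cv2.resize(g,None,fx=3,fy=3,interpolation=cv2.INTER_CUBIC); E=cv2.Canny(cv2.GaussianBlur(big,(7,7),0),25,60)&cv2.resize(mask,None,fx=3,fy=3)
    L=cv2.HoughLinesP(E,1,np.pi/360,25,minLineLength=30,maxLineGap=6)
    for l in ([] if L is None else L[:,0]):
        a,b=onplane(c,l[:2]/3,54),onplane(c,l[2:]/3,54); print('  ',((l/3-[190,0,190,0])*2.5).round().astype(int).tolist(),'len',np.linalg.norm(a-b).round(),'az',(az(a[:2],b[:2])%180).round(1))
E
```

```text
near disc [471.   30.7  20. ] radius 39.0 handle top should project at crop [253. 452.]
   [219, 423, 294, 472] len 44.0 az 57.0
   [225, 415, 254, 414] len 14.0 az 91.7
   [255, 475, 272, 500] len 15.0 az 33.8
   [263, 451, 295, 472] len 19.0 az 56.5
far disc [652.   87.2  20. ] radius 39.2 handle top should project at crop [132.  38.]
   [93, 8, 152, 76] len 36.0 az 42.9
   [96, 26, 135, 69] len 23.0 az 44.5
   [124, 58, 153, 90] len 18.0 az 45.0
   [135, 16, 168, 54] len 20.0 az 43.1
   [158, 93, 186, 95] len 12.0 az 86.8
   [119, 0, 162, 48] len 25.0 az 44.6
   [95, 10, 139, 62] len 27.0 az 43.0
```

drive_tool([
  [0, -5, 8, 20, -8],
  [0, -12, 20, 50, -16],
  [0, -18, 30, 90, -24],
  [0, -23.5, 38, 130, -32],
  [0, -23.5, 38, 160, -40],
  [0, -23.5, 38, 180, -48],
  [0, -23.5, 38, 190, -56],
  [0, -23.5, 38, 200, -57],
  [0, -23.5, 38, 200, -57],
])

```text
clock: 33.2
position: [470.2, 31.3, 85.4]
ee_rot: [0.879, 0.477, -0.001, -0.0]
contact_force: [-0.3, 0.3, -0.0]
gripper_width: 42.7
grasp_force: 0.0
```

```bash
python3 - <<'E'
from h import *
st(); print(row(471,30.5,27,57))
img,c=snap('wrist','w17'); print('expect handle top mid',proj(c,[471,30.5,54]).round(),'ends',[proj(c,[471+d*22*.545,30.5+d*22*.839,54]).round() for d in (-1,1)])
g=cv2.cvtColor(img,cv2.COLOR_BGR2GRAY); big=cv2.resize(g,None,fx=2,fy=2,interpolation=cv2.INTER_CUBIC); E=cv2.Canny(cv2.GaussianBlur(big,(5,5),0),25,60)
for l in cv2.HoughLinesP(E[120:640,380:660],1,np.pi/360,40,minLineLength=60,maxLineGap=6)[:12,0]:
    l=l+[380,120,380,120]; a,b=onplane(c,l[:2]/2,54),onplane(c,l[2:]/2,54); print((l/2).tolist(),'len',np.linalg.norm(a-b).round(),'az',(az(a[:2],b[:2])%180).round(1),'mid',((a+b)/2).round())
E
```

```text
t 33.2 p [470.2  31.3  85.4] az 56.9 tilt 0.12 w 42.7 F [-0.3  0.3 -0. ] g 0.0 j6 123.0 j1 24.0
[-0.1  1.2 58.4 -0.1]
expect handle top mid [263. 223.] ends [array([262., 257.]), array([263., 186.])]
[266.0, 256.5, 266.5, 217.0] len 25.0 az 56.6 mid [468.  22.  54.]
[204.5, 313.5, 216.0, 269.0] len 33.0 az 41.9 mid [419.  10.  54.]
[195.5, 266.5, 211.0, 229.5] len 26.0 az 33.7 mid [432.  36.  54.]
[304.5, 271.0, 316.0, 315.0] len 32.0 az 72.2 mid [471. -25.  54.]
[267.0, 228.5, 267.0, 188.5] len 24.0 az 57.3 mid [478.  36.  54.]
[309.5, 230.0, 323.0, 263.5] len 24.0 az 79.6 mid [490.   0.  54.]
[221.5, 61.5, 254.5, 74.0] len 18.0 az 127.3 mid [507. 109.  54.]
```

drive_tool([
  [0, 0, 0, 25, 0],
  [0, 0, 0, 45, 0],
  [0, 0, 0, 57, 0],
  [0, 0, 0, 57, 0],
  [1, 0, 0, 57, 0],
  [1, 0, 0, 57, 0],
  [1, 0, 0, 57, 0],
  [1, 0, 0, 57, 0],
  [1, 0, 0, 57, 0],
  [1, 0, 0, 57, 0],
  [1, 0, 0, 57, 0],
])

```text
clock: 34.35
position: [472.2, 31.3, 30.6]
ee_rot: [0.879, 0.477, 0.001, 0.0]
contact_force: [-1.2, 1.3, 5.7]
gripper_width: 10.7
grasp_force: 60.8
```

drive_tool([
  [1, 0, 0, -10, 0],
  [1, 0, 0, -40, 0],
  [1, 0, 0, -80, 0],
  [1, 0, 0, -120, 0],
  [1, 0, 0, -160, 0],
  [1, 0, 0, -175, 0],
  [1, 0, 0, -175, 0],
])

```text
clock: 35.05
position: [472.3, 31.3, 207.4]
ee_rot: [0.879, 0.477, 0.003, 0.0]
contact_force: [-0.4, 0.0, -0.9]
gripper_width: 10.8
grasp_force: 59.9
```

```bash
python3 - <<'E'
from h import *
st(); print(row(479.5,-241,203,20)); img,c=snap('wrist','w18')
# where is the held disc: detect handle ends / disc in image; expected disc top at TCP-27-? -> z
p=arm.read_state()['position']; z=p[2]-28.5+20
g=cv2.GaussianBlur(cv2.cvtColor(img,cv2.COLOR_BGR2GRAY),(5,5),0)
print('expect disc centre px',proj(c,[p[0],p[1],z]).round(),'rim +x',proj(c,[p[0]+40*.545,p[1]+40*.839,z]).round(),'rim y±',[proj(c,[p[0]+s*40*.839,p[1]-s*40*.545,z]).round() for s in (-1,1)])
print('col',g[90:240,262].tolist())
v=int(proj(c,[p[0]+25*.545,p[1]+25*.839,z])[1]); print('row',v,g[v,170:350].tolist())
E
```

```text
t 35.05 p [472.3  31.3 207.4] az 57.0 tilt 0.39 w 10.8 F [-0.4  0.  -0.9] g 59.9 j6 123.0 j1 24.0
[-224.4  154.4    3.8   37. ]
expect disc centre px [259. 239.] rim +x [259. 163.] rim y± [array([182., 239.]), array([336., 239.])]
col [127, 142, 160, 175, 183, 188, 190, 186, 182, 178, 171, 159, 149, 143, 141, 141, 143, 148, 156, 167, 181, 194, 205, 210, 211, 209, 206, 203, 202, 203, 204, 205, 207, 208, 210, 211, 211, 210, 209, 209, 208, 208, 207, 207, 207, 208, 209, 210, 210, 210, 210, 209, 208, 207, 206, 207, 208, 209, 209, 209, 208, 209, 210, 210, 210, 209, 208, 208, 209, 210, 207, 195, 169, 136, 112, 105, 108, 110, 110, 109, 109, 109, 109, 109, 109, 109, 109, 109, 108, 108, 109, 109, 109, 109, 109, 109, 109, 109, 109, 109, 109, 109, 108, 108, 108, 108, 109, 109, 108, 106, 101, 93, 87, 84, 83, 84, 84, 84, 84, 84, 84, 85, 85, 85, 85, 85, 86, 85, 85, 86, 86, 87, 92, 99, 108, 115, 120, 124, 126, 127, 127, 127, 127, 127, 128, 127, 127, 127, 127, 127]
row 192 [173, 158, 149, 145, 144, 144, 143, 143, 143, 142, 142, 141, 140, 139, 140, 141, 143, 146, 155, 170, 188, 201, 206, 208, 208, 209, 210, 207, 198, 181, 158, 137, 121, 112, 109, 108, 108, 108, 108, 108, 109, 111, 113, 115, 118, 121, 123, 124, 124, 124, 122, 120, 117, 115, 113, 111, 109, 109, 108, 109, 109, 108, 108, 108, 108, 108, 108, 108, 108, 108, 108, 108, 108, 108, 109, 109, 109, 109, 108, 108, 108, 108, 108, 108, 108, 109, 109, 109, 109, 109, 109, 109, 108, 108, 108, 108, 108, 109, 109, 108, 108, 108, 108, 109, 109, 109, 109, 109, 109, 109, 109, 109, 109, 109, 109, 109, 109, 108, 108, 109, 109, 109, 108, 108, 108, 108, 108, 108, 108, 108, 108, 108, 108, 108, 109, 109, 111, 112, 115, 117, 119, 121, 122, 123, 123, 122, 119, 112, 103, 93, 85, 80, 77, 75, 75, 80, 88, 97, 104, 109, 111, 113, 114, 115, 115, 115, 115, 115, 115, 115, 115, 116, 116, 116, 116, 117, 117, 118, 119, 120]
```

drive_tool([
  [1, -16, 11, 0, 3],
  [1, -50, 34, 0, 8],
  [1, -85, 58, 0, 14],
  [1, -120, 82, 0, 20],
  [1, -155, 106, 0, 26],
  [1, -185, 127, 0, 31],
  [1, -210, 144, 0, 35],
  [1, -224, 154, 4, 37],
  [1, -224, 154, 4, 37],
  [1, -224, 154, 4, 37],
  [1, -224, 154, 4, 37],
])

```text
clock: 36.2
position: [477.8, -240.0, 199.4]
ee_rot: [0.985, 0.174, -0.001, -0.0]
contact_force: [-0.4, -0.4, -1.1]
gripper_width: 10.8
grasp_force: 59.8
```

```bash
python3 - <<'E'
from h import *
st(); print(row(480,-240.8,140,20),row(480,-240.8,110.6,20))
img,c=snap('wrist','w19')
E
```

```text
t 36.2 p [ 477.8 -240.   199.4] az 20.1 tilt 0.12 w 10.8 F [-0.4 -0.4 -1.1] g 59.8 j6 119.0 j1 -9.0
[ 1.9  1.5 59.4  0.1] [ 1.9  1.6 88.8  0.1]
```

drive_tool([
  [1, 2, 1.5, 25, 0],
  [1, 2, 1.5, 45, 0],
  [1, 2, 1.5, 60, 0],
  [1, 2, 1.5, 68, 0],
  [1, 2, 1.5, 75, 0],
  [1, 2, 1.5, 80, 0],
  [1, 2, 1.5, 84, 0],
  [1, 2, 1.5, 87, 0],
  [1, 2, 1.5, 87, 0],
])

```text
clock: 37.15
position: [480.7, -241.5, 113.2]
ee_rot: [0.985, 0.174, -0.0, -0.0]
contact_force: [0.4, -0.8, -1.7]
gripper_width: 11.2
grasp_force: 59.9
```

drive_tool([
  [1, 0, 0, 1.5, 0],
  [1, 0, 0, 2.5, 0],
  [1, 0, 0, 3.2, 0],
  [1, 0, 0, 3.2, 0],
])

```text
clock: 37.55
position: [480.8, -241.6, 110.7]
ee_rot: [0.985, 0.174, 0.0, 0.0]
contact_force: [-1.5, 1.2, 2.3]
gripper_width: 11.1
grasp_force: 60.3
```

The cap is seated: height as predicted, with light contact. Release, go up, and head for the far cap.

drive_tool([
  [0.3, 0, 0, 0, 0],
  [0.2, 0, 0, 0, 0],
  [0.2, 0, 0, 0, 0],
  [0.2, 0, 0, 0, 0],
  [0.1, 0, 0, -20, 0],
  [0, 0, 0, -50, 0],
  [0, 0, 0, -90, 0],
  [0, 0, 0, -100, 0],
  [0, 0, 0, -100, 0],
])

```text
clock: 38.45
position: [481.7, -241.7, 212.1]
ee_rot: [0.985, 0.174, 0.002, 0.001]
contact_force: [0.6, -1.0, -0.9]
gripper_width: 42.5
grasp_force: 0.0
```

```bash
python3 - <<'E'
from h import *
st(); img,c=snap('wrist','w20')
g=cv2.cvtColor(img,cv2.COLOR_BGR2GRAY)
print('expect seated disc rim px',[proj(c,[480.5+40*np.cos(t),-241+40*np.sin(t),100]).round().tolist() for t in np.radians([20,110,-70])])
print(row(645,80,200,43.5))
E
```

```text
t 38.45 p [ 481.7 -241.7  212.1] az 20.0 tilt 0.27 w 42.5 F [ 0.6 -1.  -0.9] g 0.0 j6 119.0 j1 -9.0
expect seated disc rim px [[259.0, 140.0], [210.0, 189.0], [307.0, 189.0]]
[ 264.3 -245.8   10.5  -23.5]
```

drive_tool([
  [0, 15, -14, 0, -2],
  [0, 45, -43, 0, -5],
  [0, 78, -75, 5, -8],
  [0, 111, -107, 10, -11],
  [0, 144, -139, 10, -14],
  [0, 177, -171, 10, -17],
  [0, 210, -203, 10, -20],
  [0, 235, -228, 10, -22],
  [0, 251, -242, 10, -23.5],
  [0, 251, -242, 10, -23.5],
  [0, 251, -242, 10, -23.5],
  [0, 251, -242, 10, -23.5],
])

```text
clock: 39.7
position: [632.9, 70.8, 198.9]
ee_rot: [0.929, 0.37, -0.001, -0.0]
contact_force: [-0.1, -0.3, -0.0]
gripper_width: 42.4
grasp_force: 0.0
```

```bash
python3 - <<'E'
from h import *
st(); img,c=snap('wrist','w21'); print('expect disc',proj(c,[652,87,20]).round())
g=cv2.medianBlur(cv2.cvtColor(img,cv2.COLOR_BGR2GRAY),5)
C=cv2.HoughCircles(g,cv2.HOUGH_GRADIENT,1,60,param1=60,param2=20,minRadius=35,maxRadius=75)
for u,v,r in C[0][:6]:
    D=onplane(c,(u,v),20); print('circ',u,v,r,D.round(1),'R mm',np.linalg.norm(onplane(c,(u+r,v),20)-D).round(1))
big=cv2.resize(g,None,fx=2,fy=2,interpolation=cv2.INTER_CUBIC); E=cv2.Canny(big,25,60); u0,v0=(2*proj(c,[652,87,40])).astype(int); w=110
for l in cv2.HoughLinesP(E[v0-w:v0+w,u0-w:u0+w],1,np.pi/360,30,minLineLength=40,maxLineGap=6)[:12,0]:
    l=l+[u0-w,v0-w,u0-w,v0-w]; a,b=onplane(c,l[:2]/2,54),onplane(c,l[2:]/2,54); print((l/2).tolist(),'len',np.linalg.norm(a-b).round(),'az',(az(a[:2],b[:2])%180).round(1),'mid',((a+b)/2).round())
E
```

```text
t 39.7 p [632.9  70.8 198.9] az 43.4 tilt 0.15 w 42.4 F [-0.1 -0.3 -0. ] g 0.0 j6 113.0 j1 21.0
expect disc [262. 146.]
circ 486.5 185.5 51.4 [ 784.5 -111.8   20. ] R mm 53.8
circ 263.5 142.5 40.0 [656.1  88.6  20. ] R mm 40.4
circ 164.5 176.5 35.7 [559.7 138.9  20. ] R mm 37.1
[270.5, 143.5, 271.0, 122.5] len 19.0 az 42.7 mid [669.  93.  54.]
[270.0, 167.0, 270.0, 144.0] len 21.0 az 44.0 mid [654.  79.  54.]
[238.5, 171.5, 258.5, 183.5] len 22.0 az 101.8 mid [626.  79.  54.]
```

```bash
python3 - <<'E'
from h import *
print(row(656,89.3,85,43.4),row(656,89.3,29,43.4))
E
```

```text
[ 29.6   2.3 114.3   0. ] [ 29.7   2.4 170.3   0. ]
```

drive_tool([
  [0, 15, 1, 40, 0],
  [0, 29.6, 2.3, 80, 0],
  [0, 29.6, 2.3, 114, 0],
  [0, 29.6, 2.3, 135, 0],
  [0, 29.6, 2.3, 155, 0],
  [0, 29.6, 2.3, 168, 0],
  [0, 29.6, 2.3, 168, 0],
  [1, 29.6, 2.3, 168, 0],
  [1, 29.6, 2.3, 168, 0],
  [1, 29.6, 2.3, 168, 0],
  [1, 29.6, 2.3, 168, 0],
  [1, 29.6, 2.3, 168, 0],
])

```text
clock: 40.95
position: [657.9, 90.6, 33.8]
ee_rot: [0.929, 0.371, 0.001, 0.0]
contact_force: [0.9, -1.6, 5.8]
gripper_width: 10.6
grasp_force: 63.1
```

drive_tool([
  [1, 0, 0, 0, 0],
  [1, 0, 0, 0, 0],
  [1, 0, 0, -10, 0],
  [1, 0, 0, -40, 0],
  [1, 0, 0, -80, 0],
  [1, 0, 0, -120, 0],
  [1, 0, 0, -160, 0],
  [1, 0, 0, -170, 0],
  [1, 0, 0, -170, 0],
])

```text
clock: 41.85
position: [657.2, 90.9, 204.3]
ee_rot: [0.929, 0.371, 0.002, -0.0]
contact_force: [-0.7, -0.8, -0.7]
gripper_width: 10.5
grasp_force: 62.2
```

```bash
python3 - <<'E'
from h import *
st(); img,c=snap('wrist','w22'); print(row(447.2,-356.5,203,20))
p=np.array(arm.read_state()['position']); z=p[2]-30.6+20; a=np.radians(43.4); x=np.array([np.cos(a),np.sin(a)])
print('expect rim +x',proj(c,[*(p[:2]+40*x),z]).round(1),'0',proj(c,[*p[:2],z]).round(1))
g=cv2.GaussianBlur(cv2.cvtColor(img,cv2.COLOR_BGR2GRAY),(5,5),0); print(g[130:200,255].tolist())
E
```

```text
t 41.85 p [657.2  90.9 204.3] az 43.5 tilt 0.23 w 10.5 F [-0.7 -0.8 -0.7] g 62.2 j6 112.0 j1 22.0
[-459.3  180.6   -1.5   23.5]
expect rim +x [259.7 161.9] 0 [259.5 236.8]
[200, 200, 200, 201, 201, 201, 201, 199, 197, 196, 195, 194, 193, 192, 191, 191, 191, 192, 194, 195, 197, 198, 199, 200, 201, 202, 201, 200, 200, 201, 203, 202, 194, 171, 137, 108, 98, 100, 103, 103, 103, 102, 102, 102, 102, 102, 102, 102, 102, 102, 102, 102, 102, 102, 102, 102, 102, 102, 102, 102, 102, 102, 102, 102, 102, 102, 102, 102, 102, 100]
```

drive_tool([
  [1, -18, 7, 0, 1],
  [1, -55, 22, 0, 3],
  [1, -99, 39, 0, 5],
  [1, -143, 56, 0, 7],
  [1, -187, 73, 0, 9],
  [1, -231, 91, 0, 12],
  [1, -275, 108, 0, 14],
  [1, -319, 125, 0, 16],
  [1, -363, 143, 0, 18],
  [1, -405, 159, 0, 20],
  [1, -438, 172, 0, 22],
  [1, -459, 180.6, 0, 23.5],
])

```text
clock: 43.1
position: [444.8, -358.2, 199.6]
ee_rot: [0.985, 0.171, -0.002, -0.002]
contact_force: [0.6, 0.4, -1.2]
gripper_width: 10.8
grasp_force: 62.2
```

drive_tool([
  [1, 0, 0, 0, 0],
  [1, 0, 0, 0, 0],
  [1, 0, 0, 0, 0],
])

```text
clock: 43.4
position: [447.8, -355.7, 201.0]
ee_rot: [0.985, 0.174, -0.001, -0.001]
contact_force: [-0.0, 0.6, -0.6]
gripper_width: 10.7
grasp_force: 62.2
```

```bash
python3 - <<'E'
from h import *
st(); print(row(447.2,-356.5,116,20))
E
```

```text
t 43.4 p [ 447.8 -355.7  201. ] az 20.0 tilt 0.13 w 10.7 F [-0.   0.6 -0.6] g 62.2 j6 132.0 j1 -22.0
[-0.7  0.7 85.   0. ]
```

drive_tool([
  [1, -0.5, 0.7, 25, 0],
  [1, -0.5, 0.7, 45, 0],
  [1, -0.5, 0.7, 57, 0],
  [1, -0.5, 0.7, 66, 0],
  [1, -0.5, 0.7, 74, 0],
  [1, -0.5, 0.7, 80, 0],
  [1, -0.5, 0.7, 84, 0],
  [1, -0.5, 0.7, 86, 0],
  [1, -0.5, 0.7, 86, 0],
])

```text
clock: 44.3
position: [448.1, -357.3, 116.1]
ee_rot: [0.985, 0.174, 0.0, -0.0]
contact_force: [1.3, 1.0, -1.5]
gripper_width: 10.7
grasp_force: 62.1
```

drive_tool([
  [1, 0, 0, 1.5, 0],
  [1, 0, 0, 2.5, 0],
  [1, 0, 0, 3, 0],
  [1, 0, 0, 3, 0],
])

```text
clock: 44.7
position: [448.3, -357.4, 113.7]
ee_rot: [0.985, 0.174, 0.0, 0.0]
contact_force: [0.0, 2.7, 3.0]
gripper_width: 10.6
grasp_force: 62.7
```

drive_tool([
  [0.3, 0, 0, 0, 0],
  [0.2, 0, 0, 0, 0],
  [0.2, 0, 0, 0, 0],
  [0.2, 0, 0, 0, 0],
  [0.2, 0, 0, -20, 0],
  [0.2, 0, 0, -50, 0],
  [0.2, 0, 0, -90, 0],
  [0.2, 0, 0, -120, 0],
  [0.2, -30, 0, -150, 0],
  [0.2, -70, 30, -170, 0],
  [0.2, -100, 70, -180, 0],
  [0.2, -100, 70, -180, 0],
])

```text
clock: 45.9
position: [376.5, -461.4, 294.8]
ee_rot: [0.985, 0.171, 0.001, 0.002]
contact_force: [-0.0, 0.6, -0.8]
gripper_width: 34.1
grasp_force: 0.0
```

```bash
python3 - <<'E'
from h import *
st(); img,c=snap('wrist','w23'); s,cs=snap('scene','s23'); t,ct=snap('top','t23')
g=cv2.medianBlur(cv2.cvtColor(img,cv2.COLOR_BGR2GRAY),3)
C=cv2.HoughCircles(g,cv2.HOUGH_GRADIENT,1,40,param1=60,param2=20,minRadius=22,maxRadius=50)
print('caps expected',proj(c,[480.5,-241,100]).round(),proj(c,[448,-357,100]).round())
for u,v,r in ([] if C is None else C[0][:6]): D=onplane(c,(u,v),100); print('circ',u,v,r,D.round(1),np.linalg.norm(onplane(c,(u+r,v),100)-D).round(1))
# rack: flaps in the scene view (dark patches near the predicted plumb position), plates
X=np.array([np.cos(np.radians(34.6)),np.sin(np.radians(34.6))]);Y=np.array([-X[1],X[0]]); gs=cv2.cvtColor(s,cv2.COLOR_BGR2GRAY)
for P in ([588,345.4],[502.4,286.4],[416.8,227.3]):
    P=np.array(P); f=lambda d,z,l=0:proj(cs,[*(P+d*Y+l*X),z])
    val=lambda p:int(gs[int(round(p[1])),int(round(p[0]))])
    print('flap plumb grey',[val(f(-50,z,l)) for z in (223,212,201) for l in (-6,0,6)],'plate shoulders',[val(f(-5,193,l)) for l in (-35,35)],'canister',[val(f(-35,110,l)) for l in (-10,0,10)])
gt=cv2.cvtColor(t,cv2.COLOR_BGR2GRAY); print('sleeve grey at shut place',[int(gt[tuple(np.round(proj(ct,[509+r*np.cos(a),-135+r*np.sin(a),103])[::-1]).astype(int))]) for a in [np.radians(164)] for r in (55,66,75)])
g0=cv2.imread('pics/top0.png',0)
for n,P in [('jar',(706,-283,85)),('lid',(782,-121,18)),('tile',(863,313,9))]:
    u,v=proj(ct,P).round().astype(int); w=30; print(n,'mean change',np.abs(gt[v-w:v+w,u-w:u+w].astype(int)-g0[v-w:v+w,u-w:u+w]).mean().round(1))
E
```

```text
t 45.9 p [ 376.5 -461.4  294.8] az 19.7 tilt 0.23 w 34.1 F [-0.   0.6 -0.8] g 0.0 j6 145.0 j1 -35.0
caps expected [ 76. -13.] [185.  67.]
circ 191.5 67.5 44.9 [ 449.6 -363.1  100. ] 44.8
circ 85.5 2.5 36.8 [ 471.  -252.1  100. ] 34.9
circ 118.5 345.5 24.3 [  99.9 -370.4  100. ] 30.9
flap plumb grey [50, 48, 46, 24, 21, 23, 23, 22, 23] plate shoulders [71, 63] canister [71, 64, 69]
flap plumb grey [53, 66, 46, 25, 24, 36, 28, 23, 30] plate shoulders [53, 54] canister [71, 66, 70]
flap plumb grey [51, 58, 51, 25, 29, 50, 23, 22, 32] plate shoulders [60, 73] canister [65, 66, 68]
sleeve grey at shut place [95, 48, 49]
jar mean change 2.2
lid mean change 3.0
tile mean change 2.2
```

All the checks agree: the three flaps hang plumb, the lever is shut, both caps went down to their seated height, and the jar, lid and tile have not moved. I hand the job in.

```bash
python3 -c "
from bench import arm
print(arm.job_done())"
```

```text
the job is handed in; nothing more can be done
None
```

The job is handed in at about 46 s on the robot's clock (no verdict was returned): damper shut against its stop, all three cartridges hung with their keeper flaps down, both sockets capped, and the jar, lid and tile unmoved. The caps' flatness was judged from seating height and contact force only.

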